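Prop the drug chart up against the drug box

TASK

Prop the clipboard up for reading: lean it, sheets out and clip uppermost, squarely against the middle of the drug box's front at about 65 degrees to the worktop, its foot on the worktop and butted against the swab carton, without which it slides out. Set it down gently without dropping it, and leave the tape, specimen cup and saline bottle where they are.

Things in the scene. Friction and masses are not known exactly. Their poses are not given: they have to be found in the camera images.
- clipboard: A5 clipboard: grey plastic board 200 x 140 x 4 mm with 2 mm of paper on it, 0.19 to 0.31 kg; starts flat, sheets up, foot towards the robot. Origin: centre of its underside (back). +x along the 200 mm to the clip end (top), y across the 140 mm, +z out of the sheets. Lean angle = angle of x above the horizontal. Only the foot, the last 12 mm at the -x end, is slippery metal (friction 0.15).
- clip_grip (a point): point in the clipboard's steel spring clip at board x = +83, y = 0, 26 mm above the underside. The clip is a solid upright block fixed to the board, 16 mm along board x, 56 mm along y, top 29 mm above the underside (23 above the paper); pinch it across its 16 mm from above, fingertips just above the paper. Axes as the clipboard's.
- board_foot (a point): middle of the clipboard's lower edge on its underside (board x = -100 mm, y = 0, z = 0). Axes as the clipboard's.
- drug_box: grey steel lock box, lid shut (does not open), 90 deep x 220 wide x 110 mm high, fixed. Origin: centre of its underside. x goes back into the box from its front, y along its width, z up; the front looks to -x, towards the robot. A folded handle 8 mm high lies on the lid behind its middle.
- box_edge (a point): middle of the drug box's front upper edge (box x = -45 mm, z = 110 mm). The clipboard's back comes to rest on this straight, slippery edge (friction 0.15). A foot at distance d in front of it gives a lean angle of atan(110 mm / d): 51 mm for 65 degrees, 110 mm for 45 degrees. Axes as the box's.
- swab_carton: full carton of swabs, white and blue, closed, 55 mm along x, 100 mm along y, 45 mm high, 0.24 to 0.39 kg, loose, not slippery (friction about 0.6). Origin: centre of its underside. It can be gripped across its 55 mm and pushed along in the gripper; any side may face the clipboard's foot.
- tape: bystander: white roll of surgical tape, 57 mm across, 25 mm high, lying on the left part of the drug box's lid. Origin: centre of its underside.
- specimen_cup: bystander: clear specimen cup with orange lid, 58 mm across, 66 mm high, on the worktop right of the drug box. Origin: centre of its underside.
- saline: bystander: clear bottle with white cap, 51 mm across, 128 mm high, on the worktop right of the drug box. Origin: centre of its underside.
Mind the look-alikes: they are no part of the job. What is meant by the swab_carton is not red or turquoise, and is the larger of those in its own colour.

How it is judged:
By the outcome, as a careful person would: the job done as asked, in the order asked, and still so for the second after the job is handed in, with the robot touching nothing.
It also fails if it takes over 72 s, if anything falls off the work surface, if the arm or the gripper's body presses on something with over 40 N, if the wrist force passes 120 N, or if a joint passes its speed limit or range.

ROBOT

A 7-joint arm with a two-finger parallel gripper is mounted at the origin on a cart in front of the work surface, level with it; the furniture and walls round the work are solid. World frame = base frame: x ahead of the robot, y to its left, z up, the work surface at z = 0. Lengths are in mm, angles in degrees, forces in N, time in s.
With the tool pointing down it reaches from about 400 to 850 mm from the base axis. Payload 10.4 kg.
Tool frame: the origin (TCP) lies midway between the tips of the shut fingers; the grasp point (between the pads) lies 19 mm behind it; z points along the fingers, y is the line along which they close (so a half turn about z gives the same grasp; the last joint's range is limited). The gripper opens to 85 mm and grips with 20 to 120 N. Pads are 22 mm wide; open, the fingers measure 114 mm over their backs; the gripper's body (76 mm by 85 mm) begins 54 mm behind the grasp point. The pads swing forward as they close: fully open they stand 13 mm farther back than shut.
Start: joints at [65.856, 19.034, -3.707, 83.658, 1.238, 77.344, -5.071], TCP at [242.718, -575.968, 231.338] pointing down, gripper open.
Joint ranges: [-148.97, 148.97], [-28.65, 121.19], [-84.17, 76.75], [9.2, 138.47], [-72.65, 252.65], [3.7, 117.97], [-149.18, 149.18]. Speed limits (degrees/s): [127.2, 127.2, 159.86, 159.86, 180, 180, 180].

INTERFACE

Orientations are given as a 3x3 rotation matrix whose columns are the frame's x, y, z axes.
In Python, from plant import ctrl, capture gives the robot as it stands.
- The arm moves only by the tool apply_moves, never from a script. Its argument "targets" is a list of rows, each a list of 6 numbers: the shift along the tool's x, y, z in m, then the turn, a rotation vector about the tool's x, y, z in degrees. A call has exactly 5 rows; each row shifts and turns the commanded pose from where the row before left it, along the tool's axes as they then stand; what a row does not reach is not made up. A row lasts 1/12 s, in which the tool goes at most 41.7 mm and 7.16 degrees, less where a joint would pass 70% of its speed; a pose out of reach is approached as far as the arm can. A call with a gripper value outside its range is refused whole. "grip" is the closure, from 0 (fully open) to 1 (shut), set as the call begins (left out, the last holds). The fingers move at their own pace and stop on an object; "newtons" is the grip in N (left out, the last holds). Time passes only in rows, so rows that do not move let the fingers close, or fill a call up. It gives the time, the measured TCP pose, the force, the opening and the grip force at its end, in the units of the state.
- ctrl.read_state(): the state, without advancing time (a new reading comes with each control period).
- capture(name): name is "side" or "top" or "wrist"; returns a dict with "image" (480x640x3 uint8, blue, green, red), "K" (3x3 intrinsics, pixels), "k1" (the pictures are not rectified: a ray, as slopes to the right and down, at radius r is drawn at 1 + k1 r^2 times it, then the intrinsics apply), "T" (4x4, takes a point from camera to world coordinates). Camera axes: x right, y down, z forward; pixel columns grow to the right and rows downward; lengths in mm; the calibration is good to about 2 mm. A picture is of the moment at which its call begins. There is no depth.
- ctrl.finish_job(): hands the job in; it is judged then, once.
The state is a dict: "time_s": time; "joint_positions": joint angles; "joint_velocities": joint speeds; "joint_efforts": joint torques, N m; "ee_pos": TCP position; "tool_rot": TCP orientation; "contact_force": force on the tool from outside, world axes, zero at the start; "moment": the same for the moment, N m; "grip_width": finger opening in mm; "grasp_force": force on a finger pad.
Only numpy, scipy, OpenCV 4.12 (cv2) and the standard library are available. Lean on these libraries where they do the work, as an engineer would, in place of code of your own. Each camera call takes 0.05 s, during which the arm holds its last target. There are 200 camera calls.

## Working session

There is one attempt and no reset: what is moved stays moved. The work goes in short steps, Python scripts to look and compute and a tool call to move; the robot and the scene stay as the last step left them, time stands still between calls to the robot, and variables do not carry over. Pictures are saved under pics/ and viewed, at most 14 in all, crops included, and the job is handed in when it is done.

Besides the shell and the picture viewer there is one more tool, called after "Request:" as name([rows], argument=value, ...), one row to a line, values as JSON. apply_moves: Moves the arm, as the interface text tells. Its arguments: {"type":"object","properties":{"targets":{"type":"array","items":{"type":"array","items":{"type":"number"}}},"grip":{"type":"number"},"newtons":{"type":"number"}},"required":["targets"]}

```bash
mkdir -p pics; ls; cat > h.py <<'E'
import numpy as np, cv2
from plant import ctrl, capture
def ray(c,u,v):
    K=c["K"];a=np.array([(u-K[0][2])/K[0][0],(v-K[1][2])/K[1][1]]);b=a.copy()
    for _ in range(20): b=a/(1+c["k1"]*(b@b))
    T=np.array(c["T"]);d=T[:3,:3]@np.array([b[0],b[1],1]);return T[:3,3],d
def onz(c,u,v,z):
    o,d=ray(c,u,v);return o+d*(z-o[2])/d[2]
def proj(c,p):
    T=np.array(c["T"]);q=T[:3,:3].T@(np.array(p,float)-T[:3,3]);s=q[:2]/q[2];s=s*(1+c["k1"]*(s@s));K=c["K"]
    return np.array([K[0][0]*s[0]+K[0][2],K[1][1]*s[1]+K[1][2]])
E
python3 - <<'E'
from h import *
import pickle
for n in("side","top"):
    c=capture(n);cv2.imwrite(f"pics/{n}0.png",c["image"]);pickle.dump(c,open(n+"0.pkl","wb"));print(n,np.round(c["T"],3).tolist(),c["K"],c["k1"])
s=ctrl.read_state();print(s)
E
```

```text
pics
side [[-0.85, -0.327, 0.413, 80.13], [-0.527, 0.519, -0.673, 729.947], [0.006, -0.79, -0.614, 784.472], [0.0, 0.0, 0.0, 1.0]] [[458.6081646    0.         313.86628992]
 [  0.         458.6081646  237.68903091]
 [  0.           0.           1.        ]] -0.08799050873770763
top [[-0.02, -0.992, 0.121, 428.487], [-1.0, 0.019, -0.008, 15.966], [0.006, -0.121, -0.993, 1119.456], [0.0, 0.0, 0.0, 1.0]] [[435.57129693   0.         325.61240821]
 [  0.         435.57129693 235.297174  ]
 [  0.           0.           1.        ]] -0.04863780585982375
{'time_s': 0.1, 'joint_positions': array([65.85573576, 19.06759978, -3.7053741 , 83.70116945,  1.23637463,
       77.34533523, -5.07027938]), 'joint_velocities': array([ 0.05259537, -0.06321455, -0.0675808 , -0.21454164, -0.01980065,
       -0.02137665, -0.05108118]), 'joint_efforts': array([ 1.71928594e-03, -6.26743126e+01,  4.93480253e-02, -3.92432356e+01,
        1.63579563e-02,  6.97655050e-03,  2.68773317e-05]), 'ee_pos': array([ 242.54518593, -575.64030251,  230.60384376]), 'tool_rot': array([[ 9.21531099e-01,  3.88304175e-01, -5.48835926e-04],
       [ 3.88304560e-01, -9.21530351e-01,  1.17537619e-03],
       [-4.93654814e-05, -1.29626120e-03, -9.99999159e-01]]), 'contact_force': array([ 0.18386674, -0.39538918,  0.03294954]), 'moment': array([-0.02578025, -0.04032387, -0.050462  ]), 'grasp_force': 0.0, 'grip_width': 85.60522753678393}
```

View pics/top0.png

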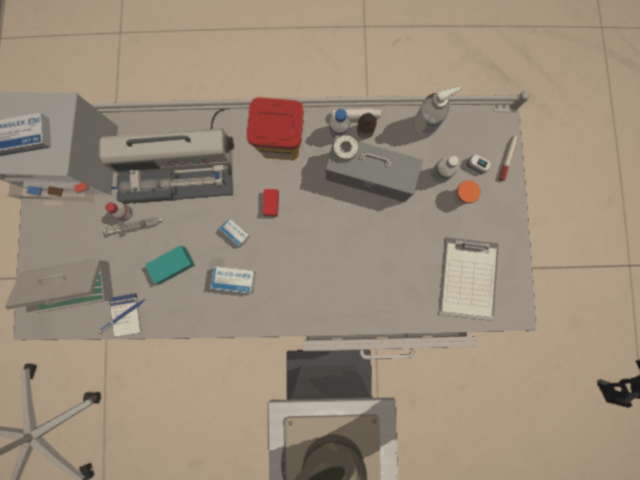

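View pics/side0.png

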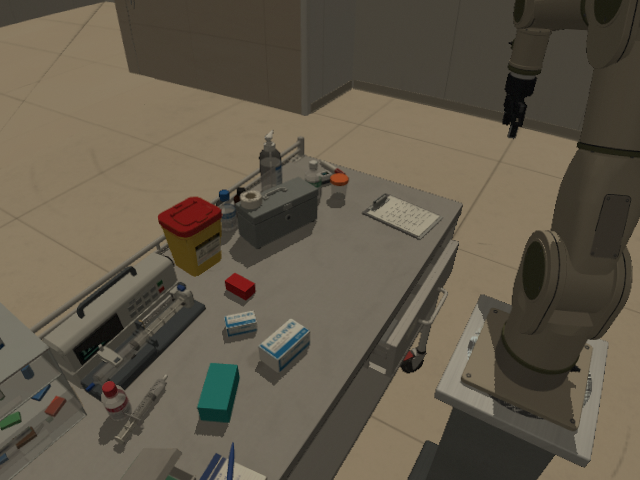

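The top view shows the white/blue cartons at (233,281), large, and (234,233), small. The other boxes are red (271,203) and turquoise (170,265). The swab carton is the larger white/blue one at (233,281). The clipboard is at (469,279) with its clip at (473,246), and the drug box is at (375,170).

```bash
python3 - <<'E'
from h import *
import pickle
c=pickle.load(open("top0.pkl","rb"));im=c["image"]
cv2.imwrite("pics/crop.png",cv2.resize(im[130:335,205:505],None,fx=2.6,fy=2.6,interpolation=cv2.INTER_CUBIC))
hsv=cv2.cvtColor(im,cv2.COLOR_BGR2HSV)
print(hsv[281,233],hsv[300,330],hsv[175,350],hsv[280,446],hsv[300,480])
for u,v,z in[(469,279,5),(233,281,45),(234,233,30),(271,203,20),(170,265,40),(345,147,135),(468,192,66),(448,167,128)]: print((u,v),onz(c,u,v,z).round(0))
E
```

```text
[ 20  32 193] [ 17  41 156] [ 22  24 119] [ 21  37 199] [ 20  39 192]
(469, 279) [ 444. -359.    5.]
(233, 281) [451. 237.  45.]
(234, 233) [571. 238.  30.]
(271, 203) [649. 145.  20.]
(170, 265) [493. 395.  40.]
(345, 147) [756. -42. 135.]
(468, 192) [ 658. -349.   66.]
(448, 167) [ 706. -284.  128.]
```

View pics/crop.png

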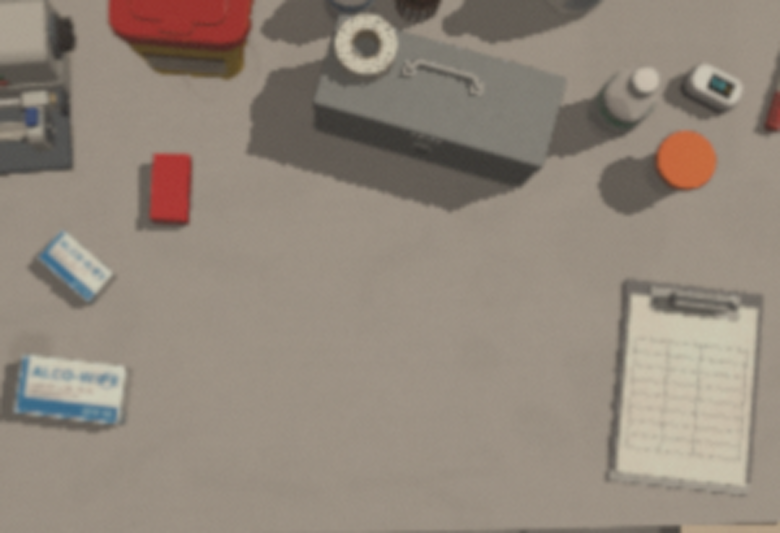

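The crop shows the larger white/blue carton at crop (70,390), which is the one meant. The small white/blue one is at (76,267). The clipboard's corners and the box's lid edges are clear too, so I'll measure them now.

```bash
python3 - <<'E'
from h import *
import pickle
c=pickle.load(open("top0.pkl","rb"))
P=lambda pts,z:np.array([onz(c,u/2.6+205-.3,v/2.6+130-.3,z)[:2] for u,v in pts])
def rep(n,q):
    print(n,q.round(0).tolist(),'mean',q.mean(0).round(1),'sides',np.linalg.norm(np.roll(q,-1,0)-q,axis=1).round(0),'ang',[round(float(np.degrees(np.arctan2(*(q[(i+1)%4]-q[i])[::-1]))),1) for i in range(4)])
rep('board',P([(625,281),(763,294),(747,493),(607,480)],4))
rep('clip',P([(652,289),(740,298),(738,318),(651,308)],29))
rep('lid',P([(316,104),(538,166),(566,75),(345,20)],110))
rep('carton',P([(22,355),(127,363),(124,425),(14,415)],45))
print('tape',P([(366,44)],135),'cup',P([(687,160)],66),'sal',P([(645,80)],128))
E
```

```text
board [[552.0, -303.0], [536.0, -442.0], [341.0, -413.0], [357.0, -275.0]] mean [ 446.4 -358.1] sides [140. 198. 139. 197.] ang [-96.5, 171.7, 83.3, -8.1]
clip [[541.0, -322.0], [530.0, -408.0], [511.0, -405.0], [522.0, -320.0]] mean [ 526.  -363.7] sides [87. 20. 86. 19.] ang [-97.0, 170.6, 82.3, -6.2]
lid [[709.0, 3.0], [647.0, -198.0], [732.0, -228.0], [788.0, -25.0]] mean [ 719.2 -112.3] sides [210.  90. 210.  84.] ang [-107.0, -19.4, 74.6, 160.3]
carton [[488.0, 286.0], [478.0, 186.0], [420.0, 189.0], [431.0, 293.0]] mean [454.4 238.7] sides [100.  58. 105.  57.] ang [-95.4, 177.1, 83.9, -7.1]
tape [[756.55763318 -42.83590158]] cup [[ 660.32788454 -351.2891286 ]] sal [[ 721.37321304 -295.85989561]]
```

```bash
cat >> h.py <<'E'
from scipy.spatial.transform import Rotation as Ro
def Rt(yaw,tilt=0):
    "tool y at yaw, z down, then tilted tilt deg so z swings forward"
    a=np.radians(yaw);y=np.array([np.cos(a),np.sin(a),0]);z=np.array([0,0,-1.]);R=np.c_[np.cross(y,z),y,z]
    return R@Ro.from_euler('x',-tilt,degrees=True).as_matrix()
def go(p,R,n,st=None,s=None):
    s=s or ctrl.read_state();p0,R0=st or (np.array(s["ee_pos"]),np.array(s["tool_rot"]))
    rv=Ro.from_matrix(R0.T@R).as_rotvec();dp=(np.array(p,float)-p0)/n;r=[]
    for i in range(n):
        Ri=R0@Ro.from_rotvec(rv*i/n).as_matrix();r.append(list((Ri.T@dp/1000).round(4))+list(np.degrees(rv/n).round(2)))
    for i in range(0,n,5): print(str([[float(x) for x in q] for q in r[i:i+5]]).replace(" ",""))
    print('max',max(np.linalg.norm(q[:3]) for q in r),np.degrees(np.linalg.norm(rv))/n)
    return np.array(p,float),R
E
python3 - <<'E'
from h import *
go([520,-120,300],Rt(-17),15)
E
```

```text
[[0.0288,-0.0208,-0.0046,-0.0,-0.0,-3.34],[0.03,-0.0191,-0.0046,-0.0,-0.0,-3.34],[0.0311,-0.0173,-0.0046,-0.0,-0.0,-3.34],[0.032,-0.0155,-0.0046,-0.0,-0.0,-3.34],[0.0329,-0.0136,-0.0046,-0.0,-0.0,-3.34]]
[[0.0336,-0.0116,-0.0046,-0.0,-0.0,-3.34],[0.0342,-0.0097,-0.0046,-0.0,-0.0,-3.34],[0.0347,-0.0076,-0.0046,-0.0,-0.0,-3.34],[0.0351,-0.0056,-0.0046,-0.0,-0.0,-3.34],[0.0354,-0.0035,-0.0046,-0.0,-0.0,-3.34]]
[[0.0355,-0.0015,-0.0046,-0.0,-0.0,-3.34],[0.0356,0.0006,-0.0046,-0.0,-0.0,-3.34],[0.0355,0.0027,-0.0046,-0.0,-0.0,-3.34],[0.0352,0.0047,-0.0046,-0.0,-0.0,-3.34],[0.0349,0.0068,-0.0046,-0.0,-0.0,-3.34]]
max 0.03590097491712447 3.3434005379736
```

Request:
apply_moves([
  [0.0288,-0.0208,-0.0046,0,0,-3.34],
  [0.03,-0.0191,-0.0046,0,0,-3.34],
  [0.0311,-0.0173,-0.0046,0,0,-3.34],
  [0.032,-0.0155,-0.0046,0,0,-3.34],
  [0.0329,-0.0136,-0.0046,0,0,-3.34],
], grip=0)

```text
time_s: 0.52
ee_pos: [335.6, -422.4, 254.2]
tool_rot: [[0.769, 0.639, -0.0], [0.639, -0.769, 0.0], [-0.0, -0.0, -1.0]]
contact_force: [1.4, -0.1, 0.7]
grip_width: 85.4
grasp_force: 0.0
```

Request:
apply_moves([
  [0.0336,-0.0116,-0.0046,0,0,-3.34],
  [0.0342,-0.0097,-0.0046,0,0,-3.34],
  [0.0347,-0.0076,-0.0046,0,0,-3.34],
  [0.0351,-0.0056,-0.0046,0,0,-3.34],
  [0.0354,-0.0035,-0.0046,0,0,-3.34],
])

```text
time_s: 0.93
ee_pos: [428.1, -270.6, 277.4]
tool_rot: [[0.553, 0.833, -0.0], [0.833, -0.553, -0.0], [-0.0, -0.0, -1.0]]
contact_force: [0.8, -0.6, 0.2]
grip_width: 85.6
grasp_force: 0.0
```

Request:
apply_moves([
  [0.0355,-0.0015,-0.0046,0,0,-3.34],
  [0.0356,0.0006,-0.0046,0,0,-3.34],
  [0.0355,0.0027,-0.0046,0,0,-3.34],
  [0.0352,0.0047,-0.0046,0,0,-3.34],
  [0.0349,0.0068,-0.0046,0,0,-3.34],
])

```text
time_s: 1.35
ee_pos: [520.7, -118.9, 300.4]
tool_rot: [[0.291, 0.957, -0.0], [0.957, -0.291, -0.0], [-0.0, -0.0, -1.0]]
contact_force: [0.2, -0.4, 1.1]
grip_width: 85.5
grasp_force: 0.0
```

```bash
python3 - <<'E'
from h import *
import pickle
c=capture("wrist");pickle.dump(c,open("w1.pkl","wb"));print(np.round(c["T"],3).tolist(),c["K"][0],c["k1"])
im=c["image"].copy()
for q in[(709,3,110),(647,-198,110),(676,-98,110),(454,239,45)]: print(q,proj(c,q))
cv2.imwrite("pics/w1.png",im)
go([470,110,260],Rt(-10),9)
E
```

```text
[[0.957, -0.275, -0.092, 545.428], [-0.29, -0.908, -0.301, -42.591], [-0.001, 0.315, -0.949, 443.523], [0.0, 0.0, 0.0, 1.0]] [366.0030726    0.         322.31033384] -0.04770306768742234
(709, 3, 110) [498.88638739   8.50688256]
(647, -198, 110) [468.59711324 252.34351808]
(676, -98, 110) [481.22916306 142.02989899]
(454, 239, 45) [ 134.28553563 -152.591192  ]
[[0.0219,-0.0126,0.0046,0.01,-0.02,-0.68],[0.0221,-0.0123,0.0046,0.01,-0.02,-0.68],[0.0222,-0.0121,0.0046,0.01,-0.02,-0.68],[0.0224,-0.0118,0.0046,0.01,-0.02,-0.68],[0.0225,-0.0115,0.0046,0.01,-0.02,-0.68]]
[[0.0227,-0.0112,0.0046,0.01,-0.02,-0.68],[0.0228,-0.011,0.0046,0.01,-0.02,-0.68],[0.0229,-0.0107,0.0046,0.01,-0.02,-0.68],[0.023,-0.0104,0.0046,0.01,-0.02,-0.68]]
max 0.025732469760984856 0.6853921828438051
```

View pics/w1.png

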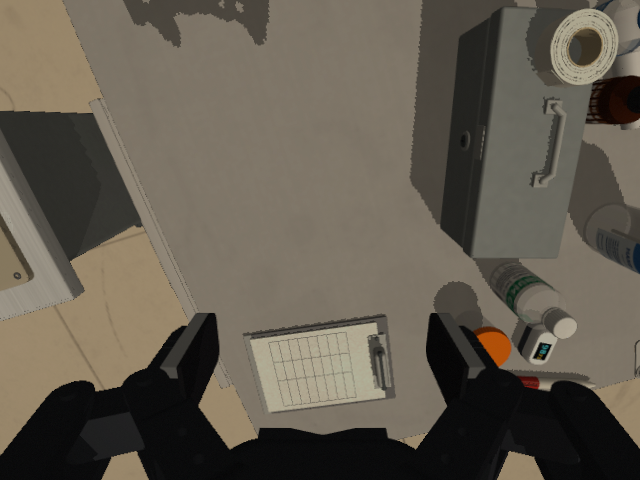

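The wrist view shows the lid's front edge running (501,8) to (471,257), its rear right corner at (558,258), and the clip at (378,362).

```bash
python3 - <<'E'
from h import *
import pickle
c=pickle.load(open("w1.pkl","rb"))
# refine front lid edge: gradient along rows between lid and front face
g=cv2.GaussianBlur(cv2.cvtColor(c["image"],cv2.COLOR_BGR2GRAY),(3,3),0).astype(float)
pts=[]
for v in list(range(25,120,5))+list(range(165,245,5)):
    u0=int(501-30*(v-8)/249);r=np.diff(g[v,u0-9:u0+10]);pts.append((u0-9+.5+r.argmax(),v))
q=np.array([onz(c,u,v,110)[:2] for u,v in pts])
for _ in range(3):
    m=q.mean(0);d=np.linalg.svd(q-m)[2][0];e=(q-m)@[-d[1],d[0]];q=q[abs(e)<max(1.5,1.5*np.median(abs(e)))]
print(m,d,'edge yaw',np.degrees(np.arctan2(*d[::-1])),'rms',e.std(),len(q))
for n,u,v,z in[('FL',501,8,110),('FR',471,257,110),('BR',558,258,110),('botR',443,222,0),('botL',459,40,0),
 ('b1',244,333,4),('b2',387,315,4),('b3',395,398,4),('b4',268,413,4),('tape',585,47,135),('cup',490,346,66)]: print(n,onz(c,u,v,z).round(0))
E
```

```text
[682.04112164 -92.63955473] [-0.29426632 -0.95572346] edge yaw -107.11354815333188 rms 0.4312792918723566 35
FL [711.   3. 110.]
FR [ 648. -204.  110.]
BR [ 733. -230.  110.]
botR [ 656. -199.    0.]
botL [715.  -1.   0.]
b1 [ 361. -275.    4.]
b2 [ 557. -305.    4.]
b3 [ 536. -445.    4.]
b4 [ 346. -416.    4.]
tape [759. -45. 135.]
cup [ 666. -347.   66.]
```

Request:
apply_moves([
  [0.022,-0.0126,0.0046,0,0,-0.68],
  [0.022,-0.0123,0.0046,0,0,-0.68],
  [0.022,-0.0121,0.0046,0,0,-0.68],
  [0.0224,-0.0118,0.0046,0,0,-0.68],
  [0.0225,-0.0115,0.0046,0,0,-0.68],
])

```text
time_s: 1.82
ee_pos: [491.6, 3.6, 276.8]
tool_rot: [[0.236, 0.972, -0.0], [0.972, -0.236, -0.0], [-0.0, -0.0, -1.0]]
contact_force: [0.2, -0.4, -0.2]
grip_width: 85.2
grasp_force: 0.0
```

Request:
apply_moves([
  [0.0227,-0.0112,0.0046,0,0,-0.68],
  [0.0228,-0.011,0.0046,0,0,-0.68],
  [0.0229,-0.0107,0.0046,0,0,-0.68],
  [0.023,-0.0104,0.0046,0,0,-0.68],
  [0.03,0,0,0,0,0],
])

```text
time_s: 2.23
ee_pos: [474.0, 130.9, 258.1]
tool_rot: [[0.19, 0.982, -0.001], [0.982, -0.19, -0.002], [-0.002, -0.001, -1.0]]
contact_force: [0.3, -0.2, 0.6]
grip_width: 85.3
grasp_force: 0.0
```

```bash
python3 - <<'E'
from h import *
import pickle
c=capture("wrist");pickle.dump(c,open("w2.pkl","wb"))
for x,y in[(488,286),(478,186),(420,189),(431,293)]: print(proj(c,(x,y,45)).round(0))
cv2.imwrite("pics/w2.png",c["image"]);print(ctrl.read_state()["ee_pos"])
E
```

```text
[303.  34.]
[314. 151.]
[254. 159.]
[238.  39.]
[474.64200424 137.4142028  258.69691672]
```

View pics/w2.png

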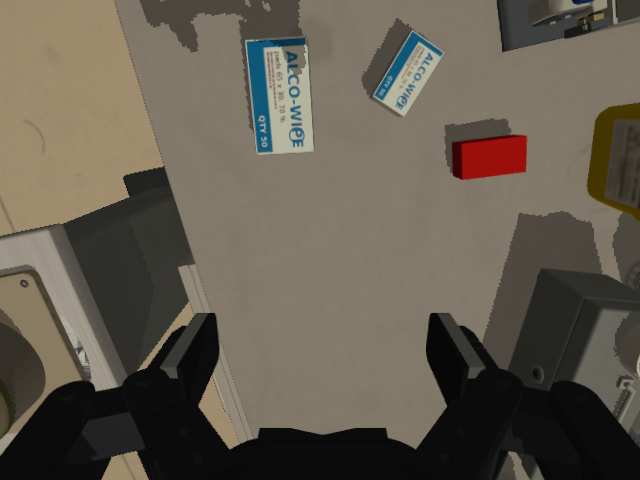

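The wrist view shows the carton's top corners at (246,39), (305,36), (314,152) and (258,155).

```bash
python3 - <<'E'
from h import *
import pickle
c=pickle.load(open("w2.pkl","rb"))
q=np.array([onz(c,u,v,45)[:2] for u,v in[(246,39),(305,36),(314,152),(258,155)]])
e=np.roll(q,-1,0)-q
print(q.round(1).tolist(),q.mean(0),np.linalg.norm(e,axis=1).round(0),np.degrees(np.arctan2(e[:,1],e[:,0])).round(1))
m=q.mean(0); d=q[1]+q[2]-q[0]-q[3]; l=q[0]+q[1]-q[2]-q[3]
y=np.degrees((np.arctan2(d[1],d[0])+np.arctan2(-l[0],l[1]))/2);print('yaw',y)
st=go([*m,120],Rt(y),5); st=go([*m,22],Rt(y),5,st)
E
```

```text
[[437.7, 291.8], [489.0, 284.0], [477.3, 184.8], [424.4, 192.3]] [457.1146529  238.23348585] [ 52. 100.  53. 100.] [ -8.6 -96.7 172.   82.4]
yaw -7.764363619611755
[[0.0191,-0.0072,0.0278,0.0,-0.02,-0.58],[0.0192,-0.007,0.0278,0.0,-0.02,-0.58],[0.0193,-0.0068,0.0278,0.0,-0.02,-0.58],[0.0194,-0.0066,0.0278,0.0,-0.02,-0.58],[0.0194,-0.0064,0.0277,0.0,-0.02,-0.58]]
max 0.03453635765392755 0.5759590052023502
[[0.0,0.0,0.0196,0.0,0.0,0.0],[0.0,0.0,0.0196,0.0,0.0,0.0],[0.0,0.0,0.0196,0.0,0.0,0.0],[0.0,0.0,0.0196,0.0,0.0,0.0],[0.0,0.0,0.0196,0.0,0.0,0.0]]
max 0.0196 0.0
```

Request:
apply_moves([
  [0.0191,-0.0072,0.0278,0,0,-0.58],
  [0.0192,-0.007,0.0278,0,0,-0.58],
  [0.0193,-0.0068,0.0278,0,0,-0.58],
  [0.0194,-0.0066,0.0278,0,0,-0.58],
  [0.0194,-0.0064,0.0278,0,0,-0.58],
])

```text
time_s: 2.7
ee_pos: [458.2, 232.0, 118.5]
tool_rot: [[0.14, 0.99, 0.0], [0.99, -0.14, -0.0], [-0.0, 0.0, -1.0]]
contact_force: [1.1, -0.2, 0.7]
grip_width: 85.4
grasp_force: 0.0
```

Request:
apply_moves([
  [0,0,0.022,0,0,0],
  [0,0,0.022,0,0,0],
  [0,0,0.022,0,0,0],
  [0,0,0.022,0,0,0],
  [0,0,0.022,0,0,0],
])

```text
time_s: 3.12
ee_pos: [458.4, 231.1, 8.6]
tool_rot: [[0.14, 0.99, -0.0], [0.99, -0.14, -0.0], [-0.0, -0.0, -1.0]]
contact_force: [1.6, 1.1, 0.0]
grip_width: 85.6
grasp_force: 0.0
```

Request:
apply_moves([
  [0,0,0,0,0,0],
  [0,0,0,0,0,0],
  [0,0,0,0,0,0],
  [0,0,0,0,0,0],
  [0,0,0,0,0,0],
], grip=1, newtons=30)

```text
time_s: 3.53
ee_pos: [459.2, 231.5, 10.9]
tool_rot: [[0.14, 0.99, 0.002], [0.99, -0.14, 0.0], [0.0, 0.002, -1.0]]
contact_force: [0.5, -0.5, -3.3]
grip_width: 54.4
grasp_force: 34.4
```

Request:
apply_moves([
  [0,0,0,0,0,0],
  [0,0,0,0,0,0],
  [0,0,0,0,0,0],
  [0,0,0,0,0,0],
  [0,0,0,0,0,0],
])

```text
time_s: 3.95
ee_pos: [459.1, 231.5, 10.8]
tool_rot: [[0.14, 0.99, 0.001], [0.99, -0.14, -0.0], [-0.0, 0.001, -1.0]]
contact_force: [-1.8, -2.4, 7.0]
grip_width: 54.8
grasp_force: 35.7
```

```bash
python3 - <<'E'
from h import *
s=ctrl.read_state();print(s["ee_pos"])
p=s["ee_pos"].copy();p[2]+=60;st=go(p,np.array(s["tool_rot"]),5)
st=go([598.7,-82.5,p[2]],Rt(-17.1),10,st)
E
```

```text
[459.13241413 231.46932421  10.78088055]
[[-0.0,0.0,-0.012,0.0,0.0,0.0],[-0.0,0.0,-0.012,0.0,0.0,0.0],[-0.0,0.0,-0.012,0.0,0.0,0.0],[-0.0,0.0,-0.012,0.0,0.0,0.0],[-0.0,0.0,-0.012,0.0,0.0,0.0]]
max 0.012 0.0
[[-0.0291,0.0182,0.0,0.01,-0.0,0.91],[-0.0288,0.0187,0.0,0.01,-0.0,0.91],[-0.0285,0.0191,0.0,0.01,-0.0,0.91],[-0.0282,0.0196,0.0,0.01,-0.0,0.91],[-0.0279,0.02,0.0,0.01,-0.0,0.91]]
[[-0.0276,0.0205,0.0,0.01,-0.0,0.91],[-0.0273,0.0209,0.0,0.01,-0.0,0.91],[-0.0269,0.0213,0.0,0.01,-0.0,0.91],[-0.0266,0.0217,0.0,0.01,-0.0,0.91],[-0.0263,0.0222,0.0,0.01,-0.0,0.91]]
max 0.034417001612575146 0.9053139507044327
```

Request:
apply_moves([
  [0,0,-0.012,0,0,0],
  [0,0,-0.012,0,0,0],
  [0,0,-0.012,0,0,0],
  [0,0,-0.012,0,0,0],
  [0,0,-0.012,0,0,0],
])

```text
time_s: 4.37
ee_pos: [458.7, 231.6, 71.5]
tool_rot: [[0.14, 0.99, 0.001], [0.99, -0.14, 0.0], [0.0, 0.001, -1.0]]
contact_force: [0.5, -1.0, -3.9]
grip_width: 54.7
grasp_force: 34.3
```

Request:
apply_moves([
  [-0.0291,0.0182,0,0,0,0.91],
  [-0.0288,0.0187,0,0,0,0.91],
  [-0.0285,0.0191,0,0,0,0.91],
  [-0.0282,0.0196,0,0,0,0.91],
  [-0.0279,0.02,0,0,0,0.91],
])

```text
time_s: 4.78
ee_pos: [529.0, 73.0, 71.1]
tool_rot: [[0.219, 0.976, 0.001], [0.976, -0.219, -0.0], [0.0, 0.001, -1.0]]
contact_force: [1.1, 0.2, -4.0]
grip_width: 54.7
grasp_force: 34.4
```

Request:
apply_moves([
  [-0.0276,0.0205,0,0,0,0.91],
  [-0.0273,0.0209,0,0,0,0.91],
  [-0.0269,0.0213,0,0,0,0.91],
  [-0.0266,0.0217,0,0,0,0.91],
  [-0.0263,0.0222,0,0,0,0.91],
])

```text
time_s: 5.2
ee_pos: [598.7, -84.1, 71.0]
tool_rot: [[0.295, 0.955, 0.001], [0.955, -0.295, -0.0], [0.0, 0.001, -1.0]]
contact_force: [0.5, 0.2, -3.2]
grip_width: 54.6
grasp_force: 34.4
```

Request:
apply_moves([
  [0,0,0,0,0,0],
  [0,0,0,0,0,0],
  [0,0,0,0,0,0],
  [0,0,0,0,0,0],
  [0,0,0,0,0,0],
])

```text
time_s: 5.62
ee_pos: [597.9, -80.9, 70.3]
tool_rot: [[0.293, 0.956, 0.0], [0.956, -0.293, 0.0], [0.0, 0.0, -1.0]]
contact_force: [0.4, -0.5, -4.1]
grip_width: 54.6
grasp_force: 34.5
```

```bash
python3 - <<'E'
from h import *
s=ctrl.read_state();print(s["ee_pos"],s["grip_width"],s["contact_force"])
st=go([598.7,-82.5,12],Rt(-17.1),5)
E
```

```text
[597.92946779 -80.87610841  70.31112244] 54.56697609481497 [ 0.41124364 -0.51857039 -4.12978508]
[[-0.0003,0.0002,0.0117,0.0,-0.0,0.02],[-0.0003,0.0002,0.0117,0.0,-0.0,0.02],[-0.0003,0.0002,0.0117,0.0,-0.0,0.02],[-0.0003,0.0002,0.0117,0.0,-0.0,0.02],[-0.0003,0.0002,0.0117,0.0,-0.0,0.02]]
max 0.011705554237198683 0.01865244841412869
```

Request:
apply_moves([
  [-0.0003,0.0002,0.0117,0,0,0],
  [-0.0003,0.0002,0.0117,0,0,0],
  [-0.0003,0.0002,0.0117,0,0,0],
  [-0.0003,0.0002,0.0117,0,0,0],
  [0,0,0.011,0,0,0],
])

```text
time_s: 6.03
ee_pos: [597.8, -83.7, 10.2]
tool_rot: [[0.295, 0.956, -0.002], [0.956, -0.295, 0.0], [-0.0, -0.002, -1.0]]
contact_force: [-14.9, 1.4, 54.5]
grip_width: 54.4
grasp_force: 42.8
```

Request:
apply_moves([
  [0,0,0.0005,0,0,0],
  [0,0,0,0,0,0],
  [0,0,0,0,0,0],
  [0,0,0,0,0,0],
  [0,0,0,0,0,0],
])

```text
time_s: 6.45
ee_pos: [598.5, -83.8, 11.6]
tool_rot: [[0.295, 0.956, 0.0], [0.956, -0.295, -0.0], [-0.0, 0.0, -1.0]]
contact_force: [-0.8, -0.4, -3.6]
grip_width: 55.0
grasp_force: 36.3
```

Request:
apply_moves([
  [0,0,0,0,0,0],
  [0,0,0,0,0,0],
  [0,0,0,0,0,0],
  [0,0,0,0,0,0],
  [0,0,0,0,0,0],
], grip=0)

```text
time_s: 6.87
ee_pos: [598.8, -83.8, 11.9]
tool_rot: [[0.295, 0.956, 0.001], [0.956, -0.295, -0.0], [-0.0, 0.001, -1.0]]
contact_force: [0.8, 0.4, 0.3]
grip_width: 85.6
grasp_force: 0.0
```

Request:
apply_moves([
  [0,0,0,0,0,0],
  [0,0,0,0,0,0],
  [0,0,-0.02,0,0,0],
  [0,0,-0.02,0,0,0],
  [0,0,-0.03,0,0,0],
])

```text
time_s: 7.28
ee_pos: [597.1, -83.6, 80.5]
tool_rot: [[0.294, 0.956, -0.003], [0.956, -0.294, 0.001], [-0.0, -0.004, -1.0]]
contact_force: [1.0, -0.3, 0.7]
grip_width: 85.4
grasp_force: 0.0
```

Request:
apply_moves([
  [0,0,-0.04,0,0,0],
  [0,0,-0.04,0,0,0],
  [-0.03,0,-0.04,0,0,0],
  [-0.02,0,-0.03,0,0,0],
  [0,0,0,0,0,0],
])

```text
time_s: 7.7
ee_pos: [586.8, -131.7, 231.6]
tool_rot: [[0.3, 0.954, 0.008], [0.954, -0.3, -0.005], [-0.002, 0.009, -1.0]]
contact_force: [0.4, -1.0, 0.2]
grip_width: 85.4
grasp_force: 0.0
```

```bash
python3 - <<'E'
from h import *
import pickle
c=capture("wrist");pickle.dump(c,open("w3.pkl","wb"))
cv2.imwrite("pics/w3.png",c["image"]);print(ctrl.read_state()["ee_pos"])
E
```

```text
[ 586.32644081 -129.54970516  228.44290105]
```

View pics/w3.png

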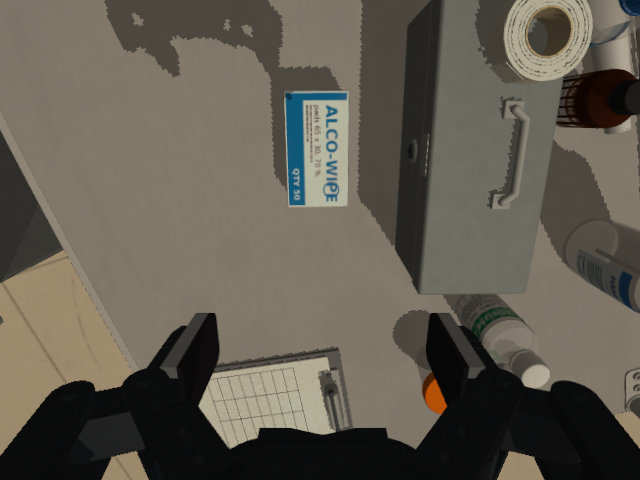

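The carton now stands in front of the box, its near edge running (349,92) to (347,206). The lid's front edge reaches its corner at (417,293).

```bash
python3 - <<'E'
from h import *
import pickle
c=pickle.load(open("w3.pkl","rb"))
g=cv2.GaussianBlur(cv2.cvtColor(c["image"],cv2.COLOR_BGR2GRAY),(3,3),0).astype(float)
def line(vs,f,z,w,sgn=1):
    q=[]
    for v in vs:
        u0=int(f(v));r=sgn*np.diff(g[v,u0-w:u0+w+1]);q.append(onz(c,u0-w+.5+r.argmax(),v,z)[:2])
    q=np.array(q);m=q
    for _ in range(3):
        m=q.mean(0);d=np.linalg.svd(q-m)[2][0];e=(q-m)@[-d[1],d[0]];q=q[abs(e)<max(1.,1.5*np.median(abs(e)))]
    d=d*np.sign(d[1]);print(m.round(1),'yaw',np.degrees(np.arctan2(d[1],d[0])).round(2)-90,'rms',e.std().round(2),len(q));return m,d
m,d=line(list(range(20,110,5))+list(range(190,280,5)),lambda v:440-23*(v-20)/273,110,9)
k,_=line(range(98,202,4),lambda v:349-2*(v-92)/114,45,6,-1)
n=np.array([d[1],-d[0]])
print('gap',(m-k)@n)
q=np.array([onz(c,u,v,45)[:2] for u,v in[(285,92),(349,92),(347,206),(289,207)]]);print(q.mean(0),np.linalg.norm(np.roll(q,-1,0)-q,axis=1))
fr=onz(c,417,293,110)[:2];print('FR',fr,'mid edge',fr+110*d,'carton y off',(q.mean(0)-fr)@d-110)
pts=[onz(c,u,v,4)[:2].round(1) for u,v in[(338,348),(353,428)]];print(pts)
E
```

```text
[680.1 -98.3] yaw -17.120000000000005 rms 0.32 36
[628.4 -83.5] yaw -16.689999999999998 rms 0.28 26
gap 53.80271159550218
[602.37582063 -78.00020839] [53.77229529 97.91975935 53.28637065 98.74646889]
FR [ 646.85421738 -202.50723463] mid edge [679.23571284 -97.3814112 ] carton y off -4.103394055916084
[array([ 555.9, -303.6]), array([ 539.5, -427.4])]
```

```bash
python3 - <<'E'
from h import *
st=go([530,-370,110],Rt(-7.5),10)
E
```

```text
[[-0.0246,0.0017,0.0119,0.03,0.01,-0.99],[-0.0246,0.0013,0.0119,0.03,0.01,-0.99],[-0.0247,0.0009,0.0119,0.03,0.01,-0.99],[-0.0247,0.0005,0.0119,0.03,0.01,-0.99],[-0.0247,0.0001,0.0119,0.03,0.01,-0.99]]
[[-0.0247,-0.0004,0.0119,0.03,0.01,-0.99],[-0.0247,-0.0008,0.0119,0.03,0.01,-0.99],[-0.0247,-0.0012,0.0119,0.03,0.01,-0.99],[-0.0246,-0.0016,0.0118,0.03,0.01,-0.99],[-0.0246,-0.002,0.0118,0.03,0.01,-0.99]]
max 0.027443396291275613 0.9869554074311486
```

Request:
apply_moves([
  [-0.0246,0.0017,0.0119,0.03,0,-0.99],
  [-0.0246,0.0013,0.0119,0.03,0,-0.99],
  [-0.0247,0.0009,0.0119,0.03,0,-0.99],
  [-0.0247,0.0005,0.0119,0.03,0,-0.99],
  [-0.0247,0.0001,0.0119,0.03,0,-0.99],
])

```text
time_s: 8.17
ee_pos: [556.7, -247.0, 163.6]
tool_rot: [[0.209, 0.978, -0.004], [0.978, -0.209, 0.002], [0.001, -0.004, -1.0]]
contact_force: [0.5, -0.5, -0.2]
grip_width: 85.3
grasp_force: 0.0
```

Request:
apply_moves([
  [-0.0247,-0.0004,0.0119,0.03,0,-0.99],
  [-0.0247,-0.0008,0.0119,0.03,0,-0.99],
  [-0.0247,-0.0012,0.0119,0.03,0,-0.99],
  [-0.0246,-0.0016,0.0118,0.03,0,-0.99],
  [-0.0246,-0.002,0.0118,0.03,0,-0.99],
])

```text
time_s: 8.58
ee_pos: [528.8, -367.2, 104.2]
tool_rot: [[0.124, 0.992, -0.006], [0.992, -0.124, 0.002], [0.002, -0.007, -1.0]]
contact_force: [0.8, -0.1, -0.4]
grip_width: 84.9
grasp_force: 0.0
```

```bash
python3 - <<'E'
from h import *
import pickle
ctrl.read_state();capture("side")
c=capture("wrist");pickle.dump(c,open("w4.pkl","wb"))
s=ctrl.read_state();print(s["ee_pos"],s["tool_rot"])
for q in[(530.2,-370.8,29),(556,-303.6,4)]: print(proj(c,q))
cv2.imwrite("pics/w4.png",c["image"])
E
```

```text
[ 525.74659194 -370.86772984  102.15894654] [[ 1.30697075e-01  9.91369011e-01 -1.02838739e-02]
 [ 9.91421958e-01 -1.30680774e-01  2.24433890e-03]
 [ 8.81063430e-04 -1.04889869e-02 -9.99944601e-01]]
[329.17664856 252.6898921 ]
[356.39362791 135.19557709]
```

View pics/w4.png

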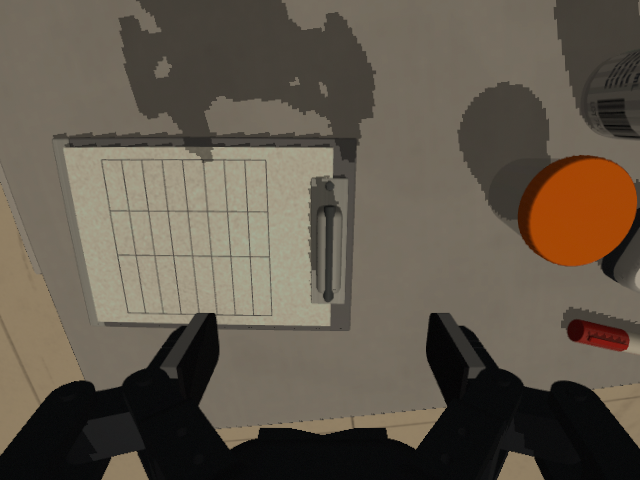

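The clip block is at (330,252), as predicted, which puts the grip point at (530.2, -370.8).

```bash
python3 - <<'E'
from h import *
st=go([530.2,-370.8,20],Rt(-7.5),5)
E
```

```text
[[0.0001,0.0011,0.0164,-0.12,-0.01,-0.0],[0.0001,0.001,0.0164,-0.12,-0.01,-0.0],[0.0001,0.001,0.0164,-0.12,-0.01,-0.0],[0.0001,0.001,0.0164,-0.12,-0.01,-0.0],[0.0001,0.0009,0.0164,-0.12,-0.01,-0.0]]
max 0.01643715303816327 0.12063577866043758
```

Request:
apply_moves([
  [0.0001,0.0011,0.0164,-0.12,0,0],
  [0.0001,0.001,0.0164,-0.12,0,0],
  [0.0001,0.001,0.0164,-0.12,0,0],
  [0.0001,0.001,0.0164,-0.12,0,0],
  [0.0001,0.001,0.0164,-0.12,0,0],
])

```text
time_s: 9.1
ee_pos: [534.6, -365.6, 22.5]
tool_rot: [[0.125, 0.992, 0.005], [0.992, -0.125, 0.001], [0.002, 0.005, -1.0]]
contact_force: [0.2, -0.0, 0.6]
grip_width: 85.6
grasp_force: 0.0
```

Request:
apply_moves([
  [0,0,0,0,0,0],
  [0,0,0,0,0,0],
  [0,0,0,0,0,0],
  [0,0,0,0,0,0],
  [0,0,0,0,0,0],
])

```text
time_s: 9.52
ee_pos: [535.0, -367.5, 25.3]
tool_rot: [[0.126, 0.992, 0.007], [0.992, -0.126, -0.001], [-0.0, 0.007, -1.0]]
contact_force: [-0.2, -1.0, -0.0]
grip_width: 85.3
grasp_force: 0.0
```

```bash
python3 - <<'E'
from h import *
s=ctrl.read_state();print(s["ee_pos"],s["tool_rot"][:,2])
st=go([530.2,-370.8,9.5],Rt(-7.5),5)
E
```

```text
[ 535.02128048 -367.4713779    25.29140514] [ 0.00663066 -0.00117698 -0.99997732]
[[-0.0008,-0.0009,0.0032,0.08,0.0,0.05],[-0.0008,-0.0009,0.0032,0.08,0.0,0.05],[-0.0008,-0.0009,0.0032,0.08,0.0,0.05],[-0.0008,-0.0009,0.0032,0.08,0.0,0.05],[-0.0008,-0.0009,0.0032,0.08,0.0,0.05]]
max 0.0034190641994557517 0.09435497577351078
```

Request:
apply_moves([
  [-0.0008,-0.0009,0.0032,0.08,0,0.05],
  [-0.0008,-0.0009,0.0032,0.08,0,0.05],
  [-0.0008,-0.0009,0.0032,0.08,0,0.05],
  [-0.0008,-0.0009,0.0032,0.08,0,0.05],
  [-0.0008,-0.0009,0.0032,0.08,0,0.05],
])

```text
time_s: 9.93
ee_pos: [529.2, -370.8, 7.6]
tool_rot: [[0.13, 0.991, -0.002], [0.991, -0.13, 0.001], [0.001, -0.002, -1.0]]
contact_force: [0.1, 0.2, -0.3]
grip_width: 86.0
grasp_force: 0.0
```

Request:
apply_moves([
  [0,0,0,0,0,0],
  [0,0,0,0,0,0],
  [0,0,0,0,0,0],
  [0,0,0,0,0,0],
  [0,0,0,0,0,0],
])

```text
time_s: 10.35
ee_pos: [529.6, -370.7, 8.3]
tool_rot: [[0.13, 0.991, -0.001], [0.991, -0.13, 0.0], [0.0, -0.001, -1.0]]
contact_force: [0.7, 0.1, -0.6]
grip_width: 85.4
grasp_force: 0.0
```

Request:
apply_moves([
  [0,0.0005,-0.0015,0,0,0],
  [0,0,0,0,0,0],
  [0,0,0,0,0,0],
  [0,0,0,0,0,0],
  [0,0,0,0,0,0],
], grip=1, newtons=60)

```text
time_s: 10.77
ee_pos: [530.0, -370.8, 9.6]
tool_rot: [[0.13, 0.991, -0.002], [0.991, -0.13, 0.001], [0.0, -0.002, -1.0]]
contact_force: [-0.1, 0.5, -0.3]
grip_width: 25.6
grasp_force: 0.0
```

Request:
apply_moves([
  [0,0,0,0,0,0],
  [0,0,0,0,0,0],
  [0,0,0,0,0,0],
  [0,0,0,0,0,0],
  [0,0,0,0,0,0],
])

```text
time_s: 11.18
ee_pos: [530.1, -370.8, 9.8]
tool_rot: [[0.13, 0.991, -0.001], [0.991, -0.13, 0.0], [0.0, -0.001, -1.0]]
contact_force: [0.0, -0.3, 2.7]
grip_width: 14.6
grasp_force: 60.2
```

Request:
apply_moves([
  [0,0,0,0,0,0],
  [0,0,0,0,0,0],
  [0,0,0,0,0,0],
  [0,0,0,0,0,0],
  [0,0,0,0,0,0],
])

```text
time_s: 11.6
ee_pos: [530.1, -370.8, 9.8]
tool_rot: [[0.13, 0.991, -0.001], [0.991, -0.13, 0.0], [0.0, -0.001, -1.0]]
contact_force: [-0.6, 1.3, 3.7]
grip_width: 14.8
grasp_force: 60.4
```

```bash
cat >> h.py <<'E'
M=np.array([679.3,-100.,0]);YAW=-17.1;a_=np.radians(YAW)
bx=np.array([np.cos(a_),np.sin(a_),0]);by=np.array([-np.sin(a_),np.cos(a_),0]);ez=np.array([0,0,1.])
def pose(th,d,h,lat=0):
    "TCP for lean th, foot d in front of the edge, foot height h"
    t=np.radians(th);u=np.cos(t)*bx+np.sin(t)*ez;n=-np.sin(t)*bx+np.cos(t)*ez
    return M-d*bx+lat*by+h*ez+183*u+9.8*n, Rt(YAW,th)
def where(s):
    R=np.array(s["tool_rot"]);p=np.array(s["ee_pos"]);u=R[:,1];n=-R[:,2];f=p-183*u-9.8*n;q=f-M
    e=f-M; k=-(e@bx)/(u@bx); 
    print('lean',np.degrees(np.arcsin(u[2])).round(2),'side tilt',np.degrees(np.arcsin(R[2,0])).round(2),'yaw',np.degrees(np.arctan2(u[1],u[0])).round(2),'d',(-(q@bx)).round(2),'lat',(q@by).round(2),'h',f[2].round(2),'back height at edge-110',(f[2]+u[2]*k-110).round(1),'F',np.array(s["contact_force"]).round(1),'w',s["grip_width"],'q',np.array(s["joint_positions"]).round(0))
E
python3 - <<'E'
from h import *
s=ctrl.read_state();p=s["ee_pos"]+[0,0,230];R=np.array(s["tool_rot"])
st=go(p,R,10)
go(*pose(69,46,60),15,st);print(pose(69,46,60))
E
```

```text
[[0.0,-0.0,-0.023,0.0,0.0,0.0],[0.0,-0.0,-0.023,0.0,0.0,0.0],[0.0,-0.0,-0.023,0.0,0.0,0.0],[0.0,-0.0,-0.023,0.0,0.0,0.0],[0.0,-0.0,-0.023,0.0,0.0,0.0]]
[[0.0,-0.0,-0.023,0.0,0.0,0.0],[0.0,-0.0,-0.023,0.0,0.0,0.0],[0.0,-0.0,-0.023,0.0,0.0,0.0],[0.0,-0.0,-0.023,0.0,0.0,0.0],[0.0,-0.0,-0.023,0.0,0.0,0.0]]
max 0.023 0.0
[[0.0191,0.0082,0.0004,-4.59,-0.39,0.56],[0.0192,0.008,0.0009,-4.59,-0.39,0.56],[0.0192,0.0077,0.0014,-4.59,-0.39,0.56],[0.0193,0.0074,0.0018,-4.59,-0.39,0.56],[0.0194,0.007,0.0023,-4.59,-0.39,0.56]]
[[0.0195,0.0066,0.0027,-4.59,-0.39,0.56],[0.0196,0.0062,0.0031,-4.59,-0.39,0.56],[0.0197,0.0057,0.0034,-4.59,-0.39,0.56],[0.0197,0.0053,0.0037,-4.59,-0.39,0.56],[0.0198,0.0048,0.004,-4.59,-0.39,0.56]]
[[0.0199,0.0042,0.0042,-4.59,-0.39,0.56],[0.02,0.0037,0.0044,-4.59,-0.39,0.56],[0.02,0.0031,0.0046,-4.59,-0.39,0.56],[0.0201,0.0026,0.0047,-4.59,-0.39,0.56],[0.0201,0.002,0.0047,-4.59,-0.39,0.56]]
max 0.02081946204876581 4.644285472019944
(array([ 689.27106842, -103.06750118,  234.35722395]), array([[ 0.29404033,  0.34252558,  0.89230965],
       [ 0.95579301, -0.10537463, -0.27451029],
       [ 0.        ,  0.93358043, -0.35836795]]))
```

Request:
apply_moves([
  [0,0,-0.01,0,0,0],
  [0,0,-0.02,0,0,0],
  [0,0,-0.025,0,0,0],
  [0,0,-0.025,0,0,0],
  [0,0,-0.025,0,0,0],
])

```text
time_s: 12.02
ee_pos: [529.6, -370.4, 115.5]
tool_rot: [[0.13, 0.992, -0.003], [0.992, -0.13, 0.002], [0.001, -0.003, -1.0]]
contact_force: [0.7, -0.3, -2.9]
grip_width: 14.2
grasp_force: 59.6
```

Request:
apply_moves([
  [0,0,-0.025,0,0,0],
  [0,0,-0.025,0,0,0],
  [0,0,-0.025,0,0,0],
  [0,0,-0.025,0,0,0],
  [0,0,-0.025,0,0,0],
])

```text
time_s: 12.43
ee_pos: [529.8, -370.6, 240.7]
tool_rot: [[0.13, 0.992, -0.002], [0.992, -0.13, 0.001], [0.001, -0.003, -1.0]]
contact_force: [1.0, -0.7, -3.4]
grip_width: 14.7
grasp_force: 59.6
```

Request:
apply_moves([
  [0.0191,0.0082,0.0004,-4.59,-0.39,0.56],
  [0.0192,0.008,0.0009,-4.59,-0.39,0.56],
  [0.0192,0.0077,0.0014,-4.59,-0.39,0.56],
  [0.0193,0.0074,0.0018,-4.59,-0.39,0.56],
  [0.0194,0.007,0.0023,-4.59,-0.39,0.56],
])

```text
time_s: 12.85
ee_pos: [583.3, -280.8, 237.8]
tool_rot: [[0.185, 0.906, 0.381], [0.983, -0.161, -0.093], [-0.023, 0.392, -0.92]]
contact_force: [0.8, -0.2, -2.5]
grip_width: 14.6
grasp_force: 59.6
```

Request:
apply_moves([
  [0.0195,0.0066,0.0027,-4.59,-0.39,0.56],
  [0.0196,0.0062,0.0031,-4.59,-0.39,0.56],
  [0.0197,0.0057,0.0034,-4.59,-0.39,0.56],
  [0.0197,0.0053,0.0037,-4.59,-0.39,0.56],
  [0.0198,0.0048,0.004,-4.59,-0.39,0.56],
])

```text
time_s: 13.27
ee_pos: [635.9, -191.5, 235.9]
tool_rot: [[0.242, 0.677, 0.695], [0.97, -0.151, -0.19], [-0.023, 0.72, -0.693]]
contact_force: [-0.1, -2.8, -3.7]
grip_width: 14.7
grasp_force: 59.7
```

```bash
python3 - <<'E'
from h import *
capture("top");capture("top")
s=ctrl.read_state();print(s["ee_pos"]);where(s)
go(*pose(69,46,60),5)
E
```

```text
[ 635.2934415  -187.64983109  233.25861608]
lean 45.81 side tilt -1.33 yaw -12.37 d 136.39 lat -106.98 h 95.21 back height at edge-110 126.0 F [-0.1 -0.1 -4.5] w 14.383762342157707 q [ 54.  -0. -42. 119.   8.  16.  -8.]
[[0.019,0.005,0.0042,-4.63,-0.43,0.59],[0.0191,0.0044,0.0044,-4.63,-0.43,0.59],[0.0191,0.0039,0.0046,-4.63,-0.43,0.59],[0.0192,0.0033,0.0048,-4.63,-0.43,0.59],[0.0193,0.0027,0.0049,-4.63,-0.43,0.59]]
max 0.020094526617962415 4.68230235237016
```

Request:
apply_moves([
  [0.019,0.005,0.0042,-4.63,-0.43,0.59],
  [0.0191,0.0044,0.0044,-4.63,-0.43,0.59],
  [0.0191,0.0039,0.0046,-4.63,-0.43,0.59],
  [0.0192,0.0033,0.0048,-4.63,-0.43,0.59],
  [0.0193,0.0027,0.0049,-4.63,-0.43,0.59],
])

```text
time_s: 13.78
ee_pos: [645.3, -187.1, 230.8]
tool_rot: [[0.302, 0.604, 0.738], [0.952, -0.147, -0.269], [-0.054, 0.784, -0.619]]
contact_force: [-0.3, -0.5, -3.0]
grip_width: 15.0
grasp_force: 59.8
```

Request:
apply_moves([
  [0,0,0,0,0,0],
  [0,0,0,0,0,0],
  [0,0,0,0,0,0],
  [0,0,0,0,0,0],
  [0,0,0,0,0,0],
])

```text
time_s: 14.2
ee_pos: [645.6, -186.5, 231.1]
tool_rot: [[0.3, 0.604, 0.738], [0.952, -0.147, -0.267], [-0.053, 0.784, -0.619]]
contact_force: [0.6, 0.3, -2.5]
grip_width: 14.6
grasp_force: 59.8
```

```bash
python3 - <<'E'
from h import *
s=ctrl.read_state();print(s["ee_pos"]);where(s)
go(*pose(69,46,60),5)
E
```

```text
[ 645.62899252 -186.51457724  231.0697675 ]
lean 51.58 side tilt -3.02 yaw -13.68 d 112.56 lat -99.74 h 81.62 back height at edge-110 113.8 F [ 0.6  0.3 -2.5] w 14.619568922754716 q [ 52.   1. -44. 122.  57.  12. -60.]
[[0.0185,0.0033,0.0016,-3.46,0.37,0.49],[0.0185,0.0031,0.0019,-3.46,0.37,0.49],[0.0185,0.0028,0.0022,-3.46,0.37,0.49],[0.0185,0.0025,0.0025,-3.46,0.37,0.49],[0.0185,0.0022,0.0027,-3.46,0.37,0.49]]
max 0.01886001060445089 3.518017937879565
```

```bash
cat > kin.py <<'E'
from h import *
import itertools, pickle
from scipy.optimize import least_squares
E
python3 - <<'E'
from kin import *
s=ctrl.read_state();D=[(np.array([65.85573576,19.06759978,-3.7053741,83.70116945,1.23637463,77.34533523,-5.07027938]),np.array([242.545,-575.64,230.604]),np.array([[.921531099,.388304175,-.0005488],[.38830456,-.92153035,.001175],[-.0000494,-.001296,-1]])),
 (np.array(s["joint_positions"]),np.array(s["ee_pos"]),np.array(s["tool_rot"]))]
pickle.dump(D,open("D.pkl","wb"));print(D[1][0].round(2))
def rot(q,sg,c):
    return Ro.from_euler('ZYZYZYZ',[0]*0 or list(np.array(sg)*q),degrees=True) if 0 else None
best=[]
for sg in itertools.product([1,-1],repeat=7):
    Rs=[]
    for q,p,R in D:
        A=Ro.identity()
        for ax,x in zip('zyzyzyz',np.array(sg)*q): A=A*Ro.from_euler(ax,x,degrees=True)
        Rs.append(A)
    for b in range(0,360,90):
      B=Ro.from_euler('z',b,degrees=True);C=[(B*A).inv()*Ro.from_matrix(d[2]) for A,d in zip(Rs,D)]
      e=(C[0].inv()*C[1]).magnitude()*57.3
      z=C[0].apply([0,0,1])[2]
      best.append((e,sg,b,z,C[0].as_rotvec(degrees=True).round(1)))
best.sort(key=lambda t:t[0])
for t in best[:8]: print(t)
E
```

```text
[ 51.73   0.58 -43.92 122.09  57.27  11.57 -60.12]
(1.8353606694974436e-05, (-1, -1, -1, -1, -1, -1, -1), 180, np.float64(0.9999999999999487), array([ -0.,   0., -90.]))
(1.8353606695477055e-05, (-1, 1, -1, 1, -1, 1, -1), 0, np.float64(0.9999999999999487), array([-0., -0., 90.]))
(11.417831512981426, (1, 1, 1, 1, -1, 1, 1), 0, np.float64(0.999064870577782), array([  -0.8,   -3.1, -135.1]))
(11.417831512981428, (1, -1, 1, -1, -1, -1, 1), 180, np.float64(0.999064870577782), array([ 2.5, -0.6, 44.8]))
(17.245401974487336, (-1, -1, -1, -1, 1, -1, 1), 180, np.float64(0.9991135393822164), array([ -1.9,  -1.9, -80.4]))
(17.24540197448735, (-1, 1, -1, 1, 1, 1, 1), 0, np.float64(0.9991135393822159), array([ 1.9, -1.9, 99.6]))
(29.134096082181475, (-1, 1, 1, 1, -1, 1, 1), 90, np.float64(0.9990549857013885), array([   0.4,   -3.8, -176.8]))
(29.134096082181483, (-1, -1, 1, -1, -1, -1, 1), 270, np.float64(0.9990549857013885), array([2.5, 0.2, 3.1]))
```

```bash
cat >> kin.py <<'E'
SG=np.array([-1,1,-1,1,-1,1,-1])
LO=np.array([-148.97,-28.65,-84.17,9.2,-72.65,3.7,-149.18]);HI=np.array([148.97,121.19,76.75,138.47,252.65,117.97,149.18])
def E(ax,x): return Ro.from_euler(ax,x,degrees=True).as_matrix()
def fk(q,P):
    zs,a,b,L,e,w=P;x=SG*q
    R=E('z',x[0])@E('y',x[1]);p=np.array([0,0,zs])+R@[0,0,a]
    R=R@E('z',x[2]);p=p+R@[e,0,0];R=R@E('y',x[3]);p=p+R@[-e,0,b];R=R@E('z',x[4])@E('y',x[5]);p=p+R@[w,0,L]
    return p,R@E('z',x[6])@E('z',90)
E
python3 - <<'E'
from kin import *
D=pickle.load(open("D.pkl","rb"))
T=(np.array([54,0,-42,119,8,16,-8.]),np.array([635.3,-187.6,233.3]))
for mask in([1,1,1,1,0,0],[1,1,1,1,1,0],[1,1,1,1,1,1]):
    mk=np.array(mask)
    f=lambda P:np.concatenate([fk(q,P*mk)[0]-p for q,p,_ in D]+[.1*(fk(T[0],P*mk)[0]-T[1])])
    r=least_squares(f,[330,350,350,250,0.,0.]);print((r.x*mk).round(1),r.fun.round(1))
E
```

```text
[164.1 547.7 457.1 361.6   0.    0. ] [ 39.2  18.8 -11.2   6.9  34.9  11.2   0.3   3.8   0.2]
[ 414.2  741.5  673.6  586.7 -234.6    0. ] [39.9 18.4 -3.  -1.7 -0.4  3.2  0.2  2.9 -2.3]
[-3819.2  -801.3 -2005.3 -2456.7  2937.5   587.1] [ 14.3   6.6  -0.8   1.3  -0.7   0.7 -18.7  10.8   0.9]
```

```bash
cat > log.py <<'E'
from kin import *
s=ctrl.read_state();D=pickle.load(open("D.pkl","rb"));D.append((np.array(s["joint_positions"]),np.array(s["ee_pos"]),np.array(s["tool_rot"])));pickle.dump(D,open("D.pkl","wb"));print(D[-1][0].round(1),D[-1][1].round(1),(90-np.degrees(np.arccos(D[-1][2][2,1]))).round(1))
E
```

Request:
apply_moves([
  [0,0,-0.01,4,0,0],
  [0,0,-0.01,4,0,0],
  [0,0,-0.01,4,0,0],
  [0,0,-0.01,4,0,0],
  [0,0,-0.01,4,0,0],
])

```text
time_s: 14.62
ee_pos: [619.0, -181.8, 259.0]
tool_rot: [[0.313, 0.776, 0.548], [0.948, -0.217, -0.233], [-0.062, 0.592, -0.803]]
contact_force: [0.6, -1.2, -2.1]
grip_width: 14.8
grasp_force: 59.7
```

```bash
python3 log.py
```

```text
[ 52.8  -0.4 -44.5 110.9  15.   34.7 -18.5] [ 619.  -181.8  259. ] 36.3
```

Request:
apply_moves([
  [0.02,0,-0.01,4,0,0],
  [0.02,0,-0.01,4,0,0],
  [0.02,0,-0.01,4,0,0],
  [0.02,0,-0.01,4,0,0],
  [0.02,0,-0.01,4,0,0],
])

```text
time_s: 15.03
ee_pos: [629.4, -77.0, 297.0]
tool_rot: [[0.314, 0.916, 0.25], [0.947, -0.285, -0.147], [-0.063, 0.283, -0.957]]
contact_force: [0.6, -0.1, -2.0]
grip_width: 15.1
grasp_force: 59.7
```

```bash
python3 log.py
```

```text
[ 41.1  12.9 -49.8  89.5  21.3  69.5 -30. ] [629.4 -77.  297. ] 16.4
```

Request:
apply_moves([
  [0.01,0.02,0,0,3,2],
  [0.01,0.02,0,0,3,2],
  [0.01,0.02,0,0,3,2],
  [0.01,0.02,0,0,3,2],
  [0.01,0.02,0,0,3,2],
])

```text
time_s: 15.45
ee_pos: [737.1, -66.4, 327.6]
tool_rot: [[0.391, 0.853, 0.347], [0.889, -0.447, 0.098], [0.239, 0.27, -0.933]]
contact_force: [-0.1, 0.3, -2.3]
grip_width: 14.5
grasp_force: 59.7
```

```bash
python3 log.py; python3 - <<'E'
from kin import *
D=pickle.load(open("D.pkl","rb"))
# linear: position = sum of R_k @ o_k for every link frame, solve for all offsets
A=[];B=[]
for q,p,_ in D:
    x=SG*q;R=np.eye(3);blk=[]
    for i,ax in enumerate('zyzyzyz'):
        R=R@E(ax,x[i]);blk.append(R)
    A.append(np.hstack([np.array([[0,0,1.]]).T]+blk));B.append(p)
A=np.vstack(A);B=np.hstack(B)
# keep: base z, link offsets of frames 2,3,4,5,6 in x,z / y
names=['z0']+[f'{i}{c}' for i in range(1,8) for c in'xyz']
for keep in(['z0','2z','4z','7z'],['z0','2z','4z','7z','3x','4x'],['z0','2z','4z','7z','3x','4x','6x'],['z0','2z','4z','7z','2y','4y','6y']):
    j=[names.index(k) for k in keep];r=np.linalg.lstsq(A[:,j],B,rcond=1e-6)[0];print(dict(zip(keep,r.round(1))),'err',np.abs(A[:,j]@r-B).max().round(1))
E
```

```text
[ 40.1  24.7 -49.4  74.7  15.1  67.9 -32. ] [737.1 -66.4 327.6] 15.7
{'z0': np.float64(168.0), '2z': np.float64(555.1), '4z': np.float64(449.6), '7z': np.float64(372.4)} err 36.8
{'z0': np.float64(174.8), '2z': np.float64(573.4), '4z': np.float64(498.5), '7z': np.float64(408.8), '3x': np.float64(-68.9), '4x': np.float64(-9.8)} err 31.7
{'z0': np.float64(156.7), '2z': np.float64(574.0), '4z': np.float64(490.4), '7z': np.float64(369.4), '3x': np.float64(-12.4), '4x': np.float64(-11.1), '6x': np.float64(39.2)} err 35.0
{'z0': np.float64(258.2), '2z': np.float64(448.6), '4z': np.float64(490.0), '7z': np.float64(343.1), '2y': np.float64(-21.8), '4y': np.float64(-23.5), '6y': np.float64(-0.4)} err 0.0
```

```bash
cat >> kin.py <<'E'
def fk(q):
    x=SG*q;R=np.eye(3);p=np.array([0,0,258.2]);O={1:[0,-21.8,448.6],3:[0,-23.5,490.0],5:[0,-.4,0],6:[0,0,343.1]}
    for i,ax in enumerate('zyzyzyz'):
        R=R@E(ax,x[i])
        if i in O: p=p+R@O[i]
    return p,R@E('z',90)
def ik(p,R,q0,reg=.02,mar=.5):
    def f(q):
        a,B=fk(q);return np.r_[(a-p)/3,Ro.from_matrix(B.T@R).as_rotvec(degrees=True),reg*(q-q0)]
    r=least_squares(f,np.clip(q0,LO+mar+.01,HI-mar-.01),bounds=(LO+mar,HI-mar));return r.x,np.abs(r.fun[:6]).max()
E
python3 - <<'E'
from kin import *
rng=np.random.default_rng(0);D=pickle.load(open("D.pkl","rb"));q1=D[-1][0];print(np.abs(fk(q1)[0]-D[-1][1]).max())
for tgt in(pose(65.5,50.2,0),pose(69,46,60)):
    S=[]
    for _ in range(60):
        q,e=ik(*tgt,rng.uniform(LO,HI),1e-4,3)
        if e<.1: S.append(q)
    S.sort(key=lambda q:np.linalg.norm(q-q1))
    print(len(S));[print(q.round(0)) for q in S[:10]]
E
```

```text
0.05847344042385316
53
[  67.   43.  -81.  127.  133.   55. -112.]
[  67.   43.  -81.  127.  133.   55. -112.]
[  67.   43.  -81.  127.  133.   55. -112.]
[  67.   43.  -81.  127.  133.   55. -112.]
[  67.   43.  -81.  127.  133.   55. -112.]
[  67.   43.  -81.  127.  133.   55. -112.]
[  67.   43.  -81.  127.  133.   55. -112.]
[  66.   41.  -80.  127.  133.   53. -114.]
[  66.   40.  -79.  127.  133.   52. -116.]
[  65.   39.  -78.  127.  133.   52. -117.]
38
[  70.   25.  -81.  128.  130.   44. -122.]
[  70.   25.  -81.  128.  130.   44. -122.]
[  70.   25.  -81.  128.  130.   44. -122.]
[  70.   25.  -81.  128.  130.   44. -122.]
[  70.   25.  -81.  128.  130.   44. -122.]
[  70.   25.  -81.  128.  130.   44. -122.]
[  70.   25.  -81.  128.  130.   44. -122.]
[  70.   25.  -81.  128.  130.   44. -122.]
[  70.   25.  -81.  128.  130.   44. -122.]
[  70.   25.  -81.  128.  130.   44. -122.]
```

```bash
cat >> kin.py <<'E'
def slerp(A,B,t): 
    return A@Ro.from_rotvec(Ro.from_matrix(A.T@B).as_rotvec()*t).as_matrix()
def run(q,way,n=14,show=True):
    bad=0
    for p,R in way:
        a,B=fk(q)
        for i in range(1,n+1):
            qn,e=ik(a+(np.array(p)-a)*i/n,slerp(B,R,i/n),q,.05);j=np.abs(qn-q).max();q=qn;bad=max(bad,e if e>.5 else 0)
        if show: print(q.round(0),'e',round(e,2))
    return q,bad
E
cat > sim.py <<'E'
from kin import *
q1=np.array(ctrl.read_state()["joint_positions"]);F=pose(69,46,60)
H=lambda yaw,t,c=(640,-100,380):(np.array(c,float),Rt(yaw,t))
for c in((600,-100,380),(560,-200,400),(560,0,400)):
  for ps in(-75,-50,50,75,90):
    for t in(45,65):
      q,b=run(q1,[H(YAW+ps,15,c),H(YAW+ps,t,c),H(YAW,68,c),F],8,False);a,B=fk(q)
      er=np.linalg.norm(a-F[0]);print(c,ps,t,q.round(0),'bad',round(b,1),'end err',er.round(1))
E
timeout 400 python3 sim.py
```

```text
(600, -100, 380) -75 45 [  11.    5.  -17.  130.  134.   31. -146.] bad 0 end err 0.0
(600, -100, 380) -75 65 [   5.    5.  -11.  130.  134.   31. -147.] bad 0 end err 0.1
(600, -100, 380) -50 45 [  21.    6.  -27.  129.  134.   32. -144.] bad 0.6 end err 0.0
(600, -100, 380) -50 65 [  12.    5.  -18.  130.  134.   31. -146.] bad 0 end err 0.0
(600, -100, 380) 50 45 [ 92. -15. -84. 123. -72.   4.  55.] bad 11.9 end err 39.7
(600, -100, 380) 50 65 [ 92. -15. -84. 123. -72.   4.  55.] bad 11.9 end err 39.7
(600, -100, 380) 75 45 [ 92. -15. -84. 123. -72.   4.  55.] bad 11.9 end err 39.7
(600, -100, 380) 75 65 [ 92. -15. -84. 123. -72.   4.  55.] bad 11.9 end err 39.7
(600, -100, 380) 90 45 [ 92. -15. -84. 123. -72.   4.  55.] bad 11.9 end err 39.7
(600, -100, 380) 90 65 [ 92. -15. -84. 123. -72.   4.  55.] bad 11.9 end err 39.7
(560, -200, 400) -75 45 [  -5.    5.   -0.  131.  135.   30. -148.] bad 2.0 end err 0.0
(560, -200, 400) -75 65 [ -13.    4.    8.  131.  136.   30. -149.] bad 1.2 end err 0.1
(560, -200, 400) -50 45 [  -6.    5.    0.  131.  135.   30. -148.] bad 2.3 end err 0.
[... 717 characters left out ...]
  30. -148.] bad 0 end err 0.1
(560, 0, 400) -50 45 [  20.    6.  -25.  129.  134.   32. -144.] bad 0 end err 0.1
(560, 0, 400) -50 65 [  13.    6.  -18.  130.  134.   31. -145.] bad 0 end err 0.1
(560, 0, 400) 50 45 [  18.    6.  -24.  130.  134.   32. -145.] bad 2.3 end err 0.1
(560, 0, 400) 50 65 [  11.    5.  -17.  130.  134.   31. -146.] bad 4.9 end err 0.1
(560, 0, 400) 75 45 [  20.    6.  -26.  129.  134.   32. -144.] bad 3.2 end err 0.1
(560, 0, 400) 75 65 [  20.    6.  -26.  129.  134.   32. -144.] bad 5.0 end err 0.1
(560, 0, 400) 90 45 [  21.    6.  -27.  129.  134.   32. -144.] bad 3.4 end err 0.1
(560, 0, 400) 90 65 [  22.    6.  -28.  129.  134.   32. -144.] bad 5.2 end err 0.1
```

```bash
python3 - <<'E'
from kin import *
q1=np.array(ctrl.read_state()["joint_positions"]);c=(600,-60,390)
run(q1,[(np.array(c),Rt(YAW-50,15)),(np.array(c),Rt(YAW-50,45)),(np.array(c),Rt(YAW-25,60)),(np.array(c),Rt(YAW,68)),pose(69,46,60),pose(69,46,0),pose(65.5,50.2,0)],8)
st=go(c,Rt(YAW-50,15),10);go(c,Rt(YAW-50,45),5,st)
E
```

```text
[ 28.  14. -43.  76.  24.  91. -80.] e 0.02
[ 17.  10. -44.  91.  52.  88. -99.] e 0.02
[ 20.  -9. -42. 113.  59.  58. -92.] e 0.03
[ 20. -23. -28. 129.  66.  18. -83.] e 0.03
[  20.    6.  -26.  129.  134.   32. -144.] e 0.05
[  27.   15.  -34.  131.  141.   41. -149.] e 0.05
[  27.   15.  -33.  128.  137.   36. -145.] e 0.01
[[-0.0033,-0.0103,-0.0105,-0.41,-2.42,3.8],[-0.0044,-0.01,-0.0104,-0.41,-2.42,3.8],[-0.0055,-0.0096,-0.0103,-0.41,-2.42,3.8],[-0.0066,-0.0091,-0.0101,-0.41,-2.42,3.8],[-0.0076,-0.0085,-0.0099,-0.41,-2.42,3.8]]
[[-0.0085,-0.0079,-0.0096,-0.41,-2.42,3.8],[-0.0094,-0.0073,-0.0093,-0.41,-2.42,3.8],[-0.0103,-0.0066,-0.0089,-0.41,-2.42,3.8],[-0.011,-0.0058,-0.0085,-0.41,-2.42,3.8],[-0.0118,-0.005,-0.008,-0.41,-2.42,3.8]]
max 0.015128119513012845 4.530067905225429
[[0.0,0.0,0.0,-6.0,0.0,0.0],[0.0,0.0,0.0,-6.0,0.0,0.0],[0.0,0.0,0.0,-6.0,0.0,0.0],[0.0,0.0,0.0,-6.0,0.0,0.0],[0.0,0.0,0.0,-6.0,0.0,0.0]]
max 0.0 6.000000000000001
```

Request:
apply_moves([
  [-0.0033,-0.0103,-0.0105,-0.41,-2.42,3.8],
  [-0.0044,-0.01,-0.0104,-0.41,-2.42,3.8],
  [-0.0055,-0.0096,-0.0103,-0.41,-2.42,3.8],
  [-0.0066,-0.0091,-0.0101,-0.41,-2.42,3.8],
  [-0.0076,-0.0085,-0.0099,-0.41,-2.42,3.8],
])

```text
time_s: 15.87
ee_pos: [666.7, -62.8, 358.9]
tool_rot: [[0.711, 0.655, 0.255], [0.693, -0.714, -0.096], [0.119, 0.245, -0.962]]
contact_force: [0.6, -0.1, -2.6]
grip_width: 14.3
grasp_force: 59.8
```

Request:
apply_moves([
  [-0.0085,-0.0079,-0.0096,-0.41,-2.42,3.8],
  [-0.0094,-0.0073,-0.0093,-0.41,-2.42,3.8],
  [-0.0103,-0.0066,-0.0089,-0.41,-2.42,3.8],
  [-0.011,-0.0058,-0.0085,-0.41,-2.42,3.8],
  [-0.0118,-0.005,-0.008,-0.41,-2.42,3.8],
])

```text
time_s: 16.28
ee_pos: [598.1, -59.1, 390.2]
tool_rot: [[0.922, 0.375, 0.098], [0.388, -0.89, -0.241], [-0.003, 0.26, -0.966]]
contact_force: [0.1, 0.0, -2.6]
grip_width: 14.5
grasp_force: 59.8
```

```bash
python3 log.py; cat > sim.py <<'E'
from kin import *
q1=np.array(ctrl.read_state()["joint_positions"])
best=[]
for c in((600,-60,390),(520,-60,330),(520,80,330),(600,80,330),(560,-150,300)):
  for ps in(-50,-80):
    for t in(45,70):
      c_=np.array(c,float)
      q,b=run(q1,[(c_,Rt(YAW+ps,t)),(c_,Rt(YAW-25,62)),pose(68,46,80),],7,False)
      q2,b2=run(q,[pose(68,46,2),pose(65.5,50,0)],5,False)
      print(c,ps,t,q.round(0),q2.round(0),'bad',round(b,1),round(b2,1))
E
timeout 400 python3 sim.py
```

```text
[ 27.5  13.5 -42.4  76.3  24.   91.2 -80. ] [598.1 -59.1 390.2] 15.1
(600, -60, 390) -50 45 [  28.    4.  -33.  127.  128.   28. -138.] [  27.   15.  -33.  128.  137.   36. -144.] bad 0 0
(600, -60, 390) -50 70 [  23.    4.  -29.  128.  128.   28. -138.] [  23.   14.  -29.  129.  137.   35. -146.] bad 0 0
(600, -60, 390) -80 45 [  21.    4.  -26.  128.  128.   28. -138.] [  23.   14.  -29.  129.  137.   35. -146.] bad 0 0
(600, -60, 390) -80 70 [   2.    3.   -8.  129.  128.   27. -140.] [  21.   14.  -27.  129.  137.   35. -147.] bad 0 0
(520, -60, 330) -50 45 [  29.    5.  -35.  127.  128.   28. -138.] [  29.   15.  -35.  128.  136.   36. -144.] bad 0 0
(520, -60, 330) -50 70 [  22.    4.  -27.  128.  128.   28. -139.] [  23.   14.  -29.  129.  137.   35. -146.] bad 0 0
(520, -60, 330) -80 45 [  20.    4.  -26.  128.  128.   28. -139.] [  23.   14.  -28.  129.  137.   35. -146.] bad 0 0
(520, -60, 330) -80 70 [   8.    3.  -14.  128.  128.   27. -140.] [  21.   14.  -27.  129.  137.   35. -146.] bad 0 0
(520, 80, 330) -50 45 [  25.    4.  -30.  128.  128.   28. -138.] [  24.   14. 
[... 648 characters left out ...]
0 45 [  19.    4.  -25.  128.  128.   28. -139.] [  22.   14.  -28.  129.  137.   35. -146.] bad 0 0
(600, 80, 330) -80 70 [ -20.    2.   15.  130.  129.   27. -141.] [  20.   14.  -25.  129.  137.   35. -147.] bad 0 0.7
(560, -150, 300) -50 45 [  31.    5.  -36.  127.  128.   28. -138.] [  30.   15.  -36.  128.  136.   36. -143.] bad 0 0
(560, -150, 300) -50 70 [  25.    4.  -31.  128.  128.   28. -138.] [  25.   14.  -31.  129.  137.   35. -145.] bad 0 0
(560, -150, 300) -80 45 [  24.    4.  -29.  128.  128.   28. -138.] [  23.   14.  -29.  129.  137.   35. -146.] bad 0 0
(560, -150, 300) -80 70 [  19.    4.  -24.  128.  128.   28. -139.] [  22.   14.  -28.  129.  137.   35. -146.] bad 0 0
```

```bash
python3 - <<'E'
from h import *
c=(600,-60,390)
st=go(c,Rt(YAW-50,45),5);st=go(c,Rt(YAW-25,62),5,st);go(*pose(68,46,80),15,st)
E
```

```text
[[0.0003,0.0003,0.0001,-5.99,0.03,0.0],[0.0003,0.0003,0.0002,-5.99,0.03,0.0],[0.0003,0.0003,0.0002,-5.99,0.03,0.0],[0.0003,0.0002,0.0002,-5.99,0.03,0.0],[0.0003,0.0002,0.0002,-5.99,0.03,0.0]]
max 0.00046904157598234294 5.986231790331198
[[0.0,0.0,0.0,-3.35,4.03,-2.98],[0.0,0.0,0.0,-3.35,4.03,-2.98],[0.0,0.0,0.0,-3.35,4.03,-2.98],[0.0,0.0,0.0,-3.35,4.03,-2.98],[0.0,0.0,0.0,-3.35,4.03,-2.98]]
max 0.0 6.031230648567985
[[0.0019,-0.005,0.01,-0.39,1.51,-0.7],[0.0017,-0.005,0.0101,-0.39,1.51,-0.7],[0.0015,-0.0051,0.0101,-0.39,1.51,-0.7],[0.0013,-0.0051,0.0101,-0.39,1.51,-0.7],[0.0011,-0.0052,0.0101,-0.39,1.51,-0.7]]
[[0.0009,-0.0052,0.0101,-0.39,1.51,-0.7],[0.0007,-0.0053,0.01,-0.39,1.51,-0.7],[0.0005,-0.0054,0.01,-0.39,1.51,-0.7],[0.0003,-0.0054,0.01,-0.39,1.51,-0.7],[0.0001,-0.0055,0.01,-0.39,1.51,-0.7]]
[[-0.0001,-0.0056,0.0099,-0.39,1.51,-0.7],[-0.0002,-0.0056,0.0099,-0.39,1.51,-0.7],[-0.0004,-0.0057,0.0098,-0.39,1.51,-0.7],[-0.0006,-0.0058,0.0098,-0.39,1.51,-0.7],[-0.0008,-0.0058,0.0097,-0.39,1.51,-0.7]]
max 0.011413588392788658 1.7132515133319304
```

Request:
apply_moves([
  [0.0003,0.0003,0,-6,0,0],
  [0.0003,0.0003,0,-6,0,0],
  [0.0003,0.0003,0,-6,0,0],
  [0.0003,0.0003,0,-6,0,0],
  [0.0003,0.0003,0,-6,0,0],
])

```text
time_s: 16.7
ee_pos: [600.7, -59.4, 391.0]
tool_rot: [[0.92, 0.276, 0.278], [0.392, -0.647, -0.654], [-0.001, 0.711, -0.703]]
contact_force: [0.8, -1.2, -4.2]
grip_width: 14.5
grasp_force: 60.0
```

Request:
apply_moves([
  [0,0,0,-3.35,4.03,-2.98],
  [0,0,0,-3.35,4.03,-2.98],
  [0,0,0,-3.35,4.03,-2.98],
  [0,0,0,-3.35,4.03,-2.98],
  [0,0,0,-3.35,4.03,-2.98],
])

```text
time_s: 17.12
ee_pos: [600.3, -59.4, 389.6]
tool_rot: [[0.667, 0.352, 0.657], [0.745, -0.309, -0.591], [-0.005, 0.884, -0.468]]
contact_force: [0.8, 0.2, -0.9]
grip_width: 14.5
grasp_force: 60.1
```

Request:
apply_moves([
  [0.0019,-0.005,0.01,-0.39,1.51,-0.7],
  [0.0017,-0.005,0.0101,-0.39,1.51,-0.7],
  [0.0015,-0.0051,0.0101,-0.39,1.51,-0.7],
  [0.0013,-0.0051,0.0101,-0.39,1.51,-0.7],
  [0.0011,-0.0052,0.0101,-0.39,1.51,-0.7],
])

```text
time_s: 17.53
ee_pos: [631.3, -75.5, 344.0]
tool_rot: [[0.555, 0.364, 0.748], [0.832, -0.245, -0.498], [0.002, 0.899, -0.439]]
contact_force: [0.3, -0.2, -2.5]
grip_width: 14.7
grasp_force: 60.1
```

```bash
python3 - <<'E'
from kin import *
s=ctrl.read_state();print(s["ee_pos"]);where(s)
go(*pose(68,46,80),10)
E
```

```text
[631.3065404  -75.54708519 344.04284202]
lean 63.98 side tilt 0.12 yaw -33.98 d 121.45 lat 30.06 h 175.3 back height at edge-110 325.2 F [ 0.3 -0.2 -2.5] w 14.735879576755258 q [  22.   -7.  -40.  121.   73.   44. -101.]
[[0.001,-0.0052,0.0099,-0.4,1.51,-0.69],[0.0008,-0.0053,0.0099,-0.4,1.51,-0.69],[0.0006,-0.0054,0.0099,-0.4,1.51,-0.69],[0.0004,-0.0054,0.0099,-0.4,1.51,-0.69],[0.0002,-0.0055,0.0099,-0.4,1.51,-0.69]]
[[0.0,-0.0056,0.0098,-0.4,1.51,-0.69],[-0.0002,-0.0056,0.0098,-0.4,1.51,-0.69],[-0.0004,-0.0057,0.0097,-0.4,1.51,-0.69],[-0.0006,-0.0058,0.0097,-0.4,1.51,-0.69],[-0.0007,-0.0058,0.0096,-0.4,1.51,-0.69]]
max 0.011326958991715297 1.7105928014430394
```

Working as predicted.

Request:
apply_moves([
  [0.001,-0.0052,0.0099,-0.4,1.51,-0.69],
  [0.0008,-0.0053,0.0099,-0.4,1.51,-0.69],
  [0.0006,-0.0054,0.0099,-0.4,1.51,-0.69],
  [0.0004,-0.0054,0.0099,-0.4,1.51,-0.69],
  [0.0002,-0.0055,0.0099,-0.4,1.51,-0.69],
])

```text
time_s: 17.95
ee_pos: [661.8, -90.0, 298.7]
tool_rot: [[0.43, 0.366, 0.825], [0.903, -0.177, -0.391], [0.003, 0.914, -0.407]]
contact_force: [0.4, -0.6, -2.8]
grip_width: 14.6
grasp_force: 60.1
```

Request:
apply_moves([
  [0,-0.0056,0.0098,-0.4,1.51,-0.69],
  [-0.0002,-0.0056,0.0098,-0.4,1.51,-0.69],
  [-0.0004,-0.0057,0.0097,-0.4,1.51,-0.69],
  [-0.0006,-0.0058,0.0097,-0.4,1.51,-0.69],
  [-0.0007,-0.0058,0.0096,-0.4,1.51,-0.69],
])

```text
time_s: 18.37
ee_pos: [692.2, -104.5, 253.4]
tool_rot: [[0.295, 0.358, 0.886], [0.955, -0.109, -0.274], [-0.001, 0.927, -0.374]]
contact_force: [1.5, 0.1, -2.1]
grip_width: 14.8
grasp_force: 60.1
```

Request:
apply_moves([
  [0,0,0,0,0,0],
  [0,0,0,0,0,0],
  [0,0,0,0,0,0],
  [0,0,0,0,0,0],
  [0,0,0,0,0,0],
])

```text
time_s: 18.78
ee_pos: [692.4, -103.5, 255.2]
tool_rot: [[0.296, 0.356, 0.887], [0.955, -0.109, -0.275], [-0.001, 0.928, -0.372]]
contact_force: [0.1, -0.2, -2.7]
grip_width: 14.5
grasp_force: 60.1
```

```bash
python3 - <<'E'
from kin import *
s=ctrl.read_state();print(s["ee_pos"]);where(s)
c=capture("side");cv2.imwrite("pics/s1.png",c["image"][100:340,150:470].repeat(2,0).repeat(2,1))
go(*pose(68,46,20),10)
E
```

```text
[ 692.38478315 -103.46749392  255.19552355]
lean 68.16 side tilt -0.06 yaw -17.06 d 45.45 lat 0.46 h 81.68 back height at edge-110 85.1 F [ 0.1 -0.2 -2.7] w 14.498811571880843 q [  28.    4.  -33.  128.  128.   28. -138.]
[[-0.0,-0.0057,0.0023,0.02,0.01,0.0],[-0.0,-0.0057,0.0023,0.02,0.01,0.0],[-0.0,-0.0057,0.0023,0.02,0.01,0.0],[-0.0,-0.0057,0.0023,0.02,0.01,0.0],[-0.0,-0.0057,0.0023,0.02,0.01,0.0]]
[[-0.0,-0.0057,0.0023,0.02,0.01,0.0],[-0.0,-0.0057,0.0023,0.02,0.01,0.0],[-0.0,-0.0057,0.0023,0.02,0.01,0.0],[-0.0,-0.0057,0.0023,0.02,0.01,0.0],[-0.0,-0.0057,0.0023,0.02,0.01,0.0]]
max 0.006146543744251724 0.019160121805317714
```

View pics/s1.png

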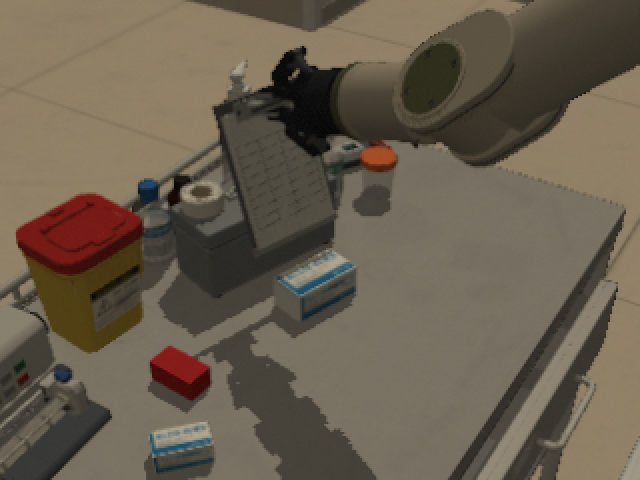

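The board hangs sheets-out over the gap between the carton (crop (315,285)) and the box. Its foot edge is near crop (295,240).

Request:
apply_moves([
  [0,-0.0057,0.0023,0,0,0],
  [0,-0.0057,0.0023,0,0,0],
  [0,-0.0057,0.0023,0,0,0],
  [0,-0.0057,0.0023,0,0,0],
  [0,-0.0057,0.0023,0,0,0],
])

```text
time_s: 19.25
ee_pos: [692.1, -104.2, 222.3]
tool_rot: [[0.296, 0.357, 0.886], [0.955, -0.11, -0.275], [-0.001, 0.928, -0.374]]
contact_force: [-0.2, -0.5, -2.8]
grip_width: 14.8
grasp_force: 60.1
```

Request:
apply_moves([
  [0,-0.0057,0.0023,0,0,0],
  [0,-0.0057,0.0023,0,0,0],
  [0,-0.0057,0.0023,0,0,0],
  [0,-0.0057,0.0023,0,0,0],
  [0,-0.0057,0.0023,0,0,0],
])

```text
time_s: 19.67
ee_pos: [692.3, -104.2, 192.1]
tool_rot: [[0.296, 0.357, 0.886], [0.955, -0.11, -0.275], [-0.001, 0.928, -0.373]]
contact_force: [-0.4, -0.5, -2.7]
grip_width: 14.5
grasp_force: 60.1
```

Request:
apply_moves([
  [0,0,0,0,0,0],
  [0,0,0,0,0,0],
  [0,0,0,0,0,0],
  [0,0,0,0,0,0],
  [0,0,0,0,0,0],
])

```text
time_s: 20.08
ee_pos: [692.4, -104.2, 193.3]
tool_rot: [[0.296, 0.356, 0.886], [0.955, -0.109, -0.275], [-0.001, 0.928, -0.372]]
contact_force: [0.8, 0.7, -3.9]
grip_width: 14.2
grasp_force: 60.1
```

```bash
python3 - <<'E'
from kin import *
s=ctrl.read_state();print(s["ee_pos"]);where(s)
go(*pose(68,46,4),5)
E
```

```text
[ 692.42650799 -104.21804673  193.26700427]
lean 68.15 side tilt -0.06 yaw -17.06 d 45.24 lat -0.24 h 19.77 back height at edge-110 22.6 F [ 0.8  0.7 -3.9] w 14.243048120118655 q [  28.   13.  -35.  129.  137.   37. -146.]
[[0.0,-0.003,0.0011,0.03,0.03,0.0],[0.0,-0.003,0.0011,0.03,0.03,0.0],[0.0,-0.003,0.0011,0.03,0.03,0.0],[0.0,-0.003,0.0011,0.03,0.03,0.0],[0.0,-0.003,0.0011,0.03,0.03,0.0]]
max 0.0031953090617340917 0.039310823948545646
```

```bash
python3 - <<'E'
from kin import *
st=go(*pose(67,48,4),5);q=np.array(ctrl.read_state()["joint_positions"]);run(q,[pose(67,48,4),pose(65.5,50,0)],4)
E
```

```text
[[0.0,-0.0031,0.0014,0.23,0.03,0.0],[0.0,-0.0031,0.0014,0.23,0.03,0.0],[0.0,-0.0031,0.0014,0.23,0.03,0.0],[0.0,-0.0031,0.0014,0.23,0.03,0.0],[0.0,-0.0031,0.0014,0.23,0.03,0.0]]
max 0.0034014702703389897 0.23077488878983546
[  28.   15.  -34.  129.  138.   38. -146.] e 0.0
[  28.   15.  -34.  128.  137.   36. -144.] e 0.01
```

Request:
apply_moves([
  [0,-0.0031,0.0014,0.23,0.03,0],
  [0,-0.0031,0.0014,0.23,0.03,0],
  [0,-0.0031,0.0014,0.23,0.03,0],
  [0,-0.0031,0.0014,0.23,0.03,0],
  [0,-0.0031,0.0014,0.23,0.03,0],
])

```text
time_s: 20.5
ee_pos: [692.7, -104.4, 175.1]
tool_rot: [[0.294, 0.375, 0.879], [0.956, -0.115, -0.27], [-0.0, 0.92, -0.392]]
contact_force: [0.2, 0.3, -3.0]
grip_width: 14.8
grasp_force: 60.1
```

Request:
apply_moves([
  [0,0,0,0,0,0],
  [0,0,0,0,0,0],
  [0,0,0,0,0,0],
  [0,0,0,0,0,0],
  [0,0,0,0,0,0],
])

```text
time_s: 20.92
ee_pos: [692.9, -104.4, 175.9]
tool_rot: [[0.294, 0.374, 0.88], [0.956, -0.115, -0.27], [-0.0, 0.92, -0.391]]
contact_force: [0.3, -0.4, -3.4]
grip_width: 14.6
grasp_force: 60.1
```

```bash
python3 - <<'E'
from kin import *
s=ctrl.read_state();print(s["ee_pos"]);where(s)
print('A');go(*pose(67,48,0),5);print('B');go(*pose(65.8,50,.5),5)
E
```

```text
[ 692.86869978 -104.36251163  175.91092403]
lean 66.97 side tilt -0.0 yaw -17.06 d 48.32 lat -0.22 h 3.66 back height at edge-110 7.3 F [ 0.3 -0.4 -3.4] w 14.623164158288423 q [  28.   15.  -34.  129.  138.   37. -146.]
A
[[0.0,-0.0006,0.0003,-0.01,-0.0,0.0],[0.0,-0.0006,0.0003,-0.01,-0.0,0.0],[0.0,-0.0006,0.0003,-0.01,-0.0,0.0],[0.0,-0.0007,0.0003,-0.01,-0.0,0.0],[0.0,-0.0007,0.0003,-0.01,-0.0,0.0]]
max 0.0007615773105863909 0.008107066003923679
B
[[0.0,-0.0007,0.0007,0.23,-0.0,0.0],[0.0,-0.0007,0.0007,0.23,-0.0,0.0],[0.0,-0.0007,0.0007,0.23,-0.0,0.0],[0.0,-0.0007,0.0007,0.23,-0.0,0.0],[0.0,-0.0007,0.0007,0.23,-0.0,0.0]]
max 0.0009899494936611666 0.23400045257423052
```

Request:
apply_moves([
  [0,-0.0006,0.0003,0,0,0],
  [0,-0.0006,0.0003,0,0,0],
  [0,-0.0006,0.0003,0,0,0],
  [0,-0.0006,0.0003,0,0,0],
  [0,-0.0003,0.0001,0,0,0],
])

```text
time_s: 21.33
ee_pos: [692.9, -104.5, 172.5]
tool_rot: [[0.294, 0.374, 0.88], [0.956, -0.115, -0.27], [-0.0, 0.92, -0.392]]
contact_force: [0.1, -0.0, -3.5]
grip_width: 14.7
grasp_force: 60.1
```

Request:
apply_moves([
  [0,0,0,0,0,0],
  [0,0,0,0,0,0],
  [0,0,0,0,0,0],
  [0,0,0,0,0,0],
  [0,0,0,0,0,0],
])

```text
time_s: 21.75
ee_pos: [692.9, -104.4, 172.7]
tool_rot: [[0.294, 0.374, 0.88], [0.956, -0.115, -0.27], [-0.0, 0.92, -0.392]]
contact_force: [0.2, -0.5, -1.7]
grip_width: 14.6
grasp_force: 60.1
```

```bash
python3 - <<'E'
from kin import *
s=ctrl.read_state();print(s["ee_pos"]);where(s)
print('B');go(*pose(65.6,50,0.5),5)
E
```

```text
[ 692.9283577  -104.39400907  172.71484202]
lean 66.95 side tilt -0.01 yaw -17.06 d 48.31 lat -0.24 h 0.49 back height at edge-110 4.0 F [ 0.2 -0.5 -1.7] w 14.610592985439144 q [  28.   15.  -35.  129.  139.   38. -146.]
B
[[0.0,-0.0001,0.0006,0.27,-0.0,0.0],[0.0,-0.0001,0.0006,0.27,-0.0,0.0],[0.0,-0.0001,0.0006,0.27,-0.0,0.0],[0.0,-0.0001,0.0006,0.27,-0.0,0.0],[0.0,-0.0001,0.0006,0.27,-0.0,0.0]]
max 0.000608276253029822 0.2702555546657316
```

Request:
apply_moves([
  [0,-0.0001,0.0006,0.27,0,0],
  [0,-0.0001,0.0006,0.27,0,0],
  [0,-0.0001,0.0006,0.27,0,0],
  [0,-0.0001,0.0006,0.27,0,0],
  [0,-0.0001,0.0006,0.27,0,0],
])

```text
time_s: 22.17
ee_pos: [695.4, -105.1, 171.6]
tool_rot: [[0.294, 0.395, 0.871], [0.956, -0.121, -0.268], [-0.0, 0.911, -0.413]]
contact_force: [-12.8, 2.2, 6.9]
grip_width: 14.6
grasp_force: 62.4
```

Request:
apply_moves([
  [0,0,0,0,0,0],
  [0,0,0,0,0,0],
  [0,0,0,0,0,0],
  [0,0,0,0,0,0],
  [0,0,0,0,0,0],
])

```text
time_s: 22.58
ee_pos: [695.3, -105.1, 171.6]
tool_rot: [[0.294, 0.394, 0.871], [0.956, -0.121, -0.268], [-0.0, 0.911, -0.412]]
contact_force: [-9.7, 1.7, 6.0]
grip_width: 14.9
grasp_force: 61.9
```

```bash
python3 - <<'E'
from kin import *
s=ctrl.read_state();print(s["ee_pos"]);where(s)
c=capture("side");cv2.imwrite("pics/s2.png",cv2.resize(c["image"][170:270,210:330],None,fx=5,fy=5,interpolation=cv2.INTER_CUBIC))
E
```

```text
[ 695.34287541 -105.12437375  171.5977511 ]
lean 65.64 side tilt -0.02 yaw -17.03 d 49.7 lat -0.28 h 0.84 back height at edge-110 0.6 F [-9.7  1.7  6. ] w 14.854061758218354 q [  28.   15.  -34.  128.  137.   36. -144.]
```

View pics/s2.png

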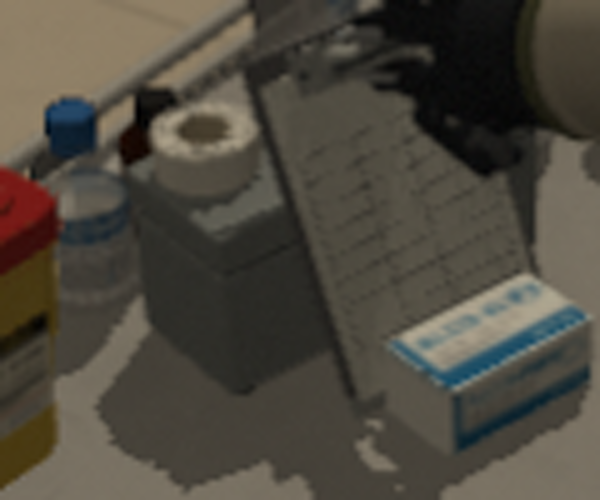

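The board's back meets the lid's front edge, and its foot is behind the carton with the carton at crop (490,360). Edge contact gives about 10 N, so I'll ease off horizontally toward the carton.

Request:
apply_moves([
  [0,-0.0001,-0.0003,0,0,0],
  [0,-0.0001,-0.0003,0,0,0],
  [0,-0.0001,-0.0003,0,0,0],
  [0,0,0,0,0,0],
  [0,0,0,0,0,0],
])

```text
time_s: 23.05
ee_pos: [694.5, -104.8, 171.3]
tool_rot: [[0.293, 0.395, 0.871], [0.956, -0.121, -0.267], [-0.0, 0.911, -0.413]]
contact_force: [-3.6, 1.6, 0.6]
grip_width: 14.5
grasp_force: 60.7
```

Request:
apply_moves([
  [0,0,0,0,0,0],
  [0,0,0,0,0,0],
  [0,0,0,0,0,0],
  [0,0,0,0,0,0],
  [0,0,0,0,0,0],
])

```text
time_s: 23.47
ee_pos: [694.5, -104.8, 171.1]
tool_rot: [[0.294, 0.395, 0.871], [0.956, -0.121, -0.267], [-0.0, 0.911, -0.413]]
contact_force: [-4.1, 0.7, 0.1]
grip_width: 14.8
grasp_force: 60.7
```

```bash
python3 - <<'E'
from kin import *
s=ctrl.read_state();where(s)
E
```

```text
lean 65.6 side tilt -0.0 yaw -17.06 d 50.73 lat -0.18 h 0.44 back height at edge-110 2.3 F [-4.1  0.7  0.1] w 14.841967571309944 q [  28.   15.  -34.  129.  137.   36. -144.]
```

Request:
apply_moves([
  [0,-0.0001,-0.0002,0,0,0],
  [0,-0.0001,-0.0002,0,0,0],
  [0,0,0,0,0,0],
  [0,0,0,0,0,0],
  [0,0,0,0,0,0],
])

```text
time_s: 23.88
ee_pos: [694.0, -104.9, 171.0]
tool_rot: [[0.294, 0.395, 0.87], [0.956, -0.121, -0.268], [-0.0, 0.911, -0.413]]
contact_force: [-0.8, 0.1, -3.4]
grip_width: 14.8
grasp_force: 60.1
```

Request:
apply_moves([
  [0,0,0,0,0,0],
  [0,0,0,0,0,0],
  [0,0,0,0,0,0],
  [0,0,0,0,0,0],
  [0,0,0,0,0,0],
])

```text
time_s: 24.3
ee_pos: [694.0, -104.8, 171.2]
tool_rot: [[0.294, 0.395, 0.871], [0.956, -0.121, -0.268], [-0.0, 0.911, -0.413]]
contact_force: [-0.2, 0.6, -3.5]
grip_width: 14.6
grasp_force: 60.1
```

```bash
python3 - <<'E'
from kin import *
s=ctrl.read_state();where(s)
c=capture("side");cv2.imwrite("pics/s3.png",cv2.resize(c["image"][225:265,265:315],None,fx=12,fy=12,interpolation=cv2.INTER_CUBIC))
E
```

```text
lean 65.61 side tilt -0.01 yaw -17.07 d 51.15 lat -0.3 h 0.46 back height at edge-110 3.2 F [-0.2  0.6 -3.5] w 14.583527649731172 q [  28.   15.  -34.  129.  137.   36. -144.]
```

View pics/s3.png

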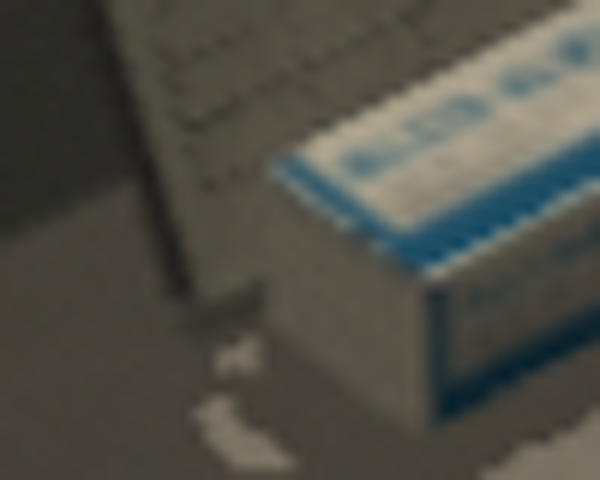

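The foot edge at crop (225,310) is at or within a millimetre of the carton's rear face. I'll lower it onto the worktop and slide it the last bit to 65 degrees against the carton.

```bash
python3 - <<'E'
from kin import *
st=go(*pose(65.0,52.7,-0.1),5)
E
```

```text
[[0.0,-0.0002,0.0001,0.12,-0.0,0.0],[0.0,-0.0002,0.0001,0.12,-0.0,0.0],[0.0,-0.0002,0.0001,0.12,-0.0,0.0],[0.0,-0.0002,0.0001,0.12,-0.0,0.0],[0.0,-0.0002,0.0001,0.12,-0.0,0.0]]
max 0.00022360679774997898 0.12105967450987087
```

Request:
apply_moves([
  [0,-0.0002,0.0001,0.12,0,0],
  [0,-0.0002,0.0001,0.12,0,0],
  [0,-0.0002,0.0001,0.12,0,0],
  [0,-0.0002,0.0001,0.12,0,0],
  [0,-0.0002,0.0001,0.12,0,0],
])

```text
time_s: 24.77
ee_pos: [694.4, -104.9, 170.5]
tool_rot: [[0.294, 0.403, 0.867], [0.956, -0.124, -0.266], [-0.0, 0.907, -0.422]]
contact_force: [-0.3, 1.2, -1.5]
grip_width: 14.9
grasp_force: 60.3
```

Request:
apply_moves([
  [0,0,0,0,0,0],
  [0,0,0,0,0,0],
  [0,0,0,0,0,0],
  [0,0,0,0,0,0],
  [0,0,0,0,0,0],
])

```text
time_s: 25.18
ee_pos: [694.3, -104.8, 170.4]
tool_rot: [[0.294, 0.403, 0.867], [0.956, -0.124, -0.266], [-0.0, 0.907, -0.422]]
contact_force: [0.8, -1.0, 0.4]
grip_width: 14.7
grasp_force: 60.3
```

```bash
python3 - <<'E'
from kin import *
s=ctrl.read_state();where(s);print(s["moment"])
E
```

```text
lean 65.05 side tilt -0.01 yaw -17.06 d 52.57 lat -0.26 h 0.37 back height at edge-110 3.3 F [ 0.8 -1.   0.4] w 14.744387389784272 q [  28.   15.  -34.  128.  136.   35. -143.]
[ 0.17154469  0.67964219 -0.03241885]
```

Fz shows the foot on the worktop, with only light contact forces elsewhere. Releasing gently.

Request:
apply_moves([
  [0,0,0,0,0,0],
  [0,0,0,0,0,0],
  [0,0,0,0,0,0],
  [0,0,0,0,0,0],
  [0,0,0,0,0,0],
], newtons=20)

```text
time_s: 25.6
ee_pos: [694.3, -104.8, 170.4]
tool_rot: [[0.294, 0.403, 0.867], [0.956, -0.124, -0.266], [-0.0, 0.907, -0.422]]
contact_force: [1.6, -0.4, 1.2]
grip_width: 14.7
grasp_force: 60.3
```

Request:
apply_moves([
  [0,0,0,0,0,0],
  [0,0,0,0,0,0],
  [0,0,0,0,0,0],
  [0,0,0,0,0,0],
  [0,0,0,0,0,0],
], grip=0.6)

```text
time_s: 26.02
ee_pos: [694.0, -104.7, 169.8]
tool_rot: [[0.293, 0.404, 0.866], [0.956, -0.124, -0.266], [-0.0, 0.906, -0.423]]
contact_force: [0.4, 0.2, -0.0]
grip_width: 34.3
grasp_force: 0.0
```

Request:
apply_moves([
  [0,0,0,0,0,0],
  [0,0,0,0,0,0],
  [0,0,0,0,0,0],
  [0,0,0,0,0,0],
  [0,0,0,0,0,0],
])

```text
time_s: 26.43
ee_pos: [694.1, -104.8, 170.0]
tool_rot: [[0.294, 0.404, 0.866], [0.956, -0.124, -0.266], [-0.0, 0.906, -0.423]]
contact_force: [-0.7, -0.0, -1.3]
grip_width: 34.0
grasp_force: 0.0
```

```bash
python3 - <<'E'
from kin import *
s=ctrl.read_state();where(s)
c=capture("side");cv2.imwrite("pics/s4.png",cv2.resize(c["image"][150:275,200:350],None,fx=4,fy=4,interpolation=cv2.INTER_CUBIC))
E
```

```text
lean 65.0 side tilt -0.01 yaw -17.06 d 52.93 lat -0.26 h 0.02 back height at edge-110 3.5 F [-0.7 -0.  -1.3] w 33.976402334245996 q [  28.   15.  -34.  128.  136.   35. -143.]
```

View pics/s4.png

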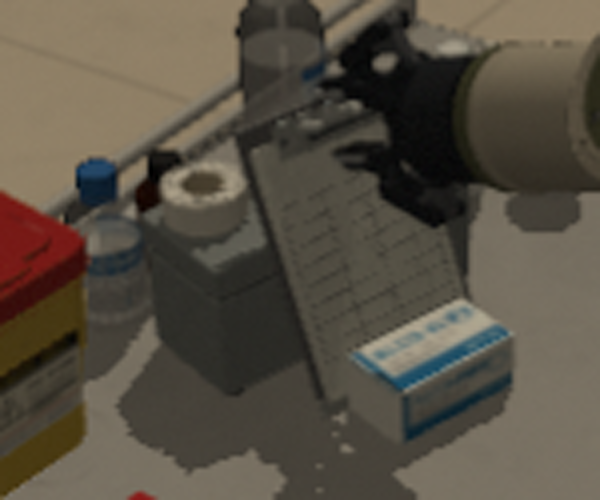

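The board stands on its own, leaning with its foot at the carton. Next I'll check the retreat kinematics.

```bash
python3 - <<'E'
from kin import *
s=ctrl.read_state();q=np.array(s["joint_positions"]);p=s["ee_pos"];R=np.array(s["tool_rot"]);z=R[:,2]
q,b=run(q,[(p-40*z,R),(p-60*z+[0,0,20],R),(p-60*z+[0,0,100],R)],8);print(b)
go(p-60*z+[0,0,100],R,10,(p-60*z+[0,0,20],R))
E
```

```text
[  28.    8.  -35.  133.  132.   33. -144.] e 0.0
[  28.    1.  -36.  134.  127.   29. -141.] e 0.01
[  32.   -9.  -36.  130.  105.   18. -120.] e 0.09
0
[[-0.0,0.0073,-0.0034,0.0,0.0,0.0],[-0.0,0.0073,-0.0034,0.0,0.0,0.0],[-0.0,0.0073,-0.0034,0.0,0.0,0.0],[-0.0,0.0073,-0.0034,0.0,0.0,0.0],[-0.0,0.0073,-0.0034,0.0,0.0,0.0]]
[[-0.0,0.0073,-0.0034,0.0,0.0,0.0],[-0.0,0.0073,-0.0034,0.0,0.0,0.0],[-0.0,0.0073,-0.0034,0.0,0.0,0.0],[-0.0,0.0073,-0.0034,0.0,0.0,0.0],[-0.0,0.0073,-0.0034,0.0,0.0,0.0]]
max 0.008052949770115296 0.0
```

Request:
apply_moves([
  [0,0,-0.003,0,0,0],
  [0,0,-0.005,0,0,0],
  [0,0,-0.007,0,0,0],
  [0,0,-0.008,0,0,0],
  [0,0,-0.008,0,0,0],
])

```text
time_s: 26.9
ee_pos: [666.4, -96.2, 183.4]
tool_rot: [[0.294, 0.404, 0.866], [0.956, -0.124, -0.266], [-0.0, 0.906, -0.423]]
contact_force: [-0.0, -0.3, 0.8]
grip_width: 34.3
grasp_force: 0.0
```

Request:
apply_moves([
  [0,0,-0.009,0,0,0],
  [0,0.003,-0.006,0,0,0],
  [0,0.005,-0.006,0,0,0],
  [0,0.005,-0.006,0,0,0],
  [0,0.005,-0.006,0,0,0],
])

```text
time_s: 27.32
ee_pos: [645.5, -89.7, 214.3]
tool_rot: [[0.293, 0.404, 0.867], [0.956, -0.124, -0.266], [-0.0, 0.907, -0.422]]
contact_force: [-0.3, -0.7, -1.0]
grip_width: 34.2
grasp_force: 0.0
```

Request:
apply_moves([
  [0,0,0,0,0,0],
  [0,0,0,0,0,0],
  [0,0,0,0,0,0],
  [0,0,0,0,0,0],
  [0,0,0,0,0,0],
])

```text
time_s: 27.73
ee_pos: [645.8, -90.0, 212.8]
tool_rot: [[0.294, 0.405, 0.866], [0.956, -0.124, -0.266], [0.0, 0.906, -0.423]]
contact_force: [-0.5, -0.5, 0.4]
grip_width: 34.2
grasp_force: 0.0
```

```bash
python3 - <<'E'
from kin import *
print(ctrl.read_state()["ee_pos"])
c=capture("side");a=c["image"][140:275,200:360]
t=capture("top")["image"][125:225,310:500]
a=cv2.resize(a,(480,405),interpolation=cv2.INTER_CUBIC);t=cv2.resize(t,(320,168),interpolation=cv2.INTER_CUBIC)
o=np.zeros((405,800,3),np.uint8);o[:,:480]=a;o[:168,480:]=t;cv2.imwrite("pics/end.png",o)
E
```

```text
[645.82796978 -90.02718527 212.78970321]
```

View pics/end.png

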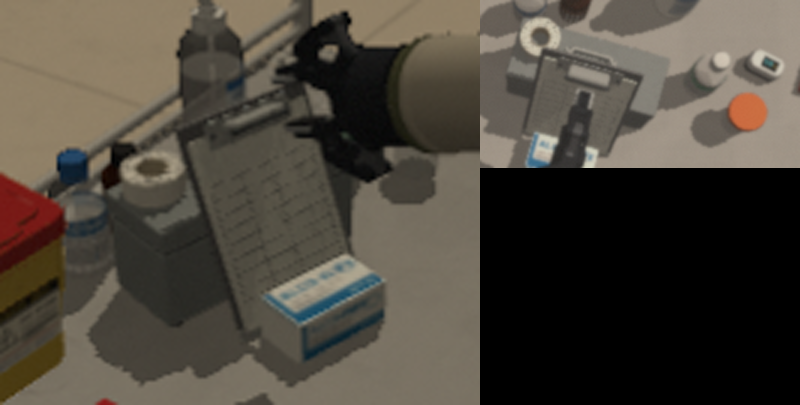

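The clipboard leans squarely on the middle of the box's front, butted against the carton. The gripper is clear of it, and the tape, cup and saline are untouched.

```bash
python3 -c "
from plant import ctrl
print(ctrl.finish_job())"
```

```text
the job is handed in; nothing more can be done
None
```

The job is handed in: the clipboard leans at about 65° against the middle of the drug box's front, sheets out and clip uppermost, with its foot on the worktop against the swab carton. The gripper is clear and the tape, specimen cup and saline look unmoved. It took about 28 s of robot time.

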